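# Turn the evidence tin with a spatula

### The job

The flat round tin on the lower step of the inspection stand must be turned over for photographing its underside, without your gripper or arm ever touching it (fingerprints). Lift the carton off the tin and stand it upright on the table, let go of it, then use the spatula to flip the tin over onto the upper step and push it with the spatula until it lies flat and wholly on that step, underside up. Finally lay the spatula back in its rest under the little shelf and stand the carton upright on the lower step, where the tin was; do not tip the carton over, drop the tin off the stand or disturb the other things on the table.

Things in the scene. Friction and masses are not known exactly. Their poses are not given: they have to be found in the camera images.
- stand: Fixed grey two-level stand, 150 wide (y). Origin on the table under the middle of the 15 mm step wall; x points from low to high level (away from the robot), z up. Lower step: x -75 to 0, top 60 high. Upper step: x 0 to 125, top 75 high; aluminium wall at its far end, top 95 high. The table at stand x -110 to 10, y -235 to -95 (right of it) is free.
- tin: Flat round aluminium tin, 100 diameter, 12 thick, 100 to 160 g, paper label underneath. Origin at its centre; z out of the lid: up as found, down once turned over. It lies on the lower step, far edge 1 to 4 mm from the step wall, so its near edge sticks out 26 to 29 mm past the lower step's front edge, free space below.
- box: Upright white and orange carton, 50 x 50 x 90 high, 80 to 170 g. Origin at the centre of its underside, z up. It starts standing on the tin.
- spatula: Spatula, 150 g. Origin mid-handle, x towards the blade tip, z normal to the blade. Wooden handle x -35 to 35, 22 wide (y, flat sides, grasp across these), 16 thick; shank 12 wide to x 47; flat steel blade x 47 to 130, 64 wide, 3 thick, level with the handle's mid plane. Mass centre x 60. In the rest it slopes 30 degrees, blade tip up and away from the robot, handle low.
- blade_tip (a point): Middle of the front edge of the spatula's blade, 130 from the spatula's origin.
- rest: Fixed steel spatula rest. Origin on the table under mid-handle of the resting spatula; x level, the way the blade points, y left, z up. It bears the spatula at 30 degrees on a yoke at the shank (41 along the slope; posts 24 apart inside, 10 above the handle's mid plane, behind the blade's rear edges) and on a bar under the blade (110 along the slope).
- rest_grip (a point): Where the spatula's origin lies when it is in its rest: 75 above the rest's origin.
- shelf_edge (a point): Middle of the near lower edge of the fixed shelf that roofs the rest, 180 above the table, straight over mid-handle. The shelf spans rest x 0 to 130, y -48 to 98; items on it reach 235 high. Two posts carry it at rest y 90 (x 45, 120). The rest's -y side is open: lifted 18 mm square to its slope, the spatula can leave that way sideways.
- pot: Bystander: white sample pot with red lid, 58 diameter, 57 high, origin at its foot.
- pack: Bystander: flat green pack 120 x 60 x 22 high, origin at its underside.
- vial: Bystander: amber jar, 44 diameter, 85 high, origin at its foot.
- carton_a: Bystander: white carton lying flat, 100 x 60 x 45 high, origin at its underside.
- carton_b: Bystander: orange carton 110 x 60 x 40 high, origin at its underside.
- jar: Bystander: glass jar, 60 diameter, 80 high, origin at its foot.
Mind the look-alikes: they are no part of the job. Of the things that look like the rest, the largest one is meant.

How it is judged:
By the outcome, as a careful person would: the job done as asked, in the order asked, and still so for the second after the job is handed in, with the robot touching nothing.
It also fails if it takes over 72 s, if anything falls off the work surface, if the arm or the gripper's body presses on something with over 40 N, if the wrist force passes 120 N, or if a joint passes its speed limit or range.

### The arm

A 6-joint arm with a two-finger parallel gripper is mounted at the origin on the work surface. World frame = base frame: x ahead of the robot, y to its left, z up, the work surface at z = 0. Lengths are in m, angles in rad, forces in N, time in s.
With the tool pointing down it reaches from about 0.35 to 0.975 m from the base axis. Payload 4.9 kg.
Tool frame: the origin (TCP) lies at the very end of the fingers, on their centre line; the grasp point (between the pads) lies 19 mm behind it; z points along the fingers, y is the line along which they close (so a half turn about z gives the same grasp; the last joint's range is limited). The gripper opens to 85 mm and grips with 20 to 120 N. Pads are 22 mm wide; open, the fingers measure 114 mm over their backs; the gripper's body (76 mm by 85 mm) begins 54 mm behind the grasp point. The pads swing forward as they close: fully open they stand 13 mm farther back than shut.
Start: joints at [1.183, 0.053, 1.613, -0, 1.476, -0.119], TCP at [0.166, 0.603, 0.231] pointing down, gripper open.
Joint ranges: [-3.01, 3.01], [-1.01, 2.22], [0.06, 2.58], [-1.02, 4.17], [0.09, 2.62], [-3.14, 3.14]. Speed limits (rad/s): [2.57, 2.57, 3.14, 3.14, 3.14, 3.14].

### API

Orientations are given as a rotation vector (axis times angle).
In Python, from station import ctrl, imaging gives the robot as it stands.
- The arm moves only by the tool play_rows, never from a script. Its argument "series" is a list of rows, each a list of 3 entries, a list of its own where there are three numbers: the opening, from 0 (shut) to 1 (fully open), then the shift along the tool's x, y, z each as a share of 0.05 m, from -1 to 1, then the turn, a rotation vector about the tool's x, y, z each as a share of 8 degrees, from -1 to 1. In form: [[grip, [dx, dy, dz], [ax, ay, az]], ...]. A call has 1 to 8 rows; each row shifts and turns the commanded pose from where the row before left it, along the tool's axes as they then stand; what a row does not reach is not made up. A row lasts 1/8 s, in which the tool goes at most 62.5 mm and 10.7 degrees, less where a joint would pass 70% of its speed; a pose out of reach is approached as far as the arm can. A call with a number of a shift or a turn outside -1 to 1 is refused whole. A call with a gripper value outside its range is refused whole. The fingers move at their own pace and stop on an object; "force" is the grip in N (left out, the last holds). Time passes only in rows, so rows that do not move let the fingers close. It gives the time, the measured TCP pose, the force, the opening and the grip force at its end, in the units of the state.
- ctrl.get_obs(): the state, without advancing time (a new reading comes with each control period).
- imaging.get_image(name): name is "side" or "top"; returns a dict with "color" (384x512x3 uint8, blue, green, red), "fx", "fy", "cx", "cy" (pixels), "extrinsics" (4x4, takes a point from world to camera coordinates). Camera axes: x right, y down, z forward; pixel columns grow to the right and rows downward; lengths in m; the calibration is good to about 2 mm. A picture is of the moment at which its call begins. There is no depth.
- ctrl.finish_job(): hands the job in; it is judged then, once.
The state is a dict: "t": time; "q": joint angles; "dq": joint speeds; "effort": joint torques, N m; "tool_pos": TCP position; "tool_rot": TCP orientation; "contact_force": force on the tool from outside, world axes, zero at the start; "wrist_torque": the same for the moment, N m; "opening": finger opening in m; "grip_force": force on a finger pad.
Only numpy, scipy, OpenCV 4.12 (cv2) and the standard library are available. Lean on these libraries where they do the work, as an engineer would, in place of code of your own. Each camera call takes 0.05 s, during which the arm holds its last target. There are 200 camera calls.

## Working session

There is one attempt and no reset: what is moved stays moved. The work goes in short steps, Python scripts to look and compute and a tool call to move; the robot and the scene stay as the last step left them, time stands still between calls to the robot, and variables do not carry over. Pictures are saved under pics/ and viewed, at most 10 in all, crops included, and the job is handed in when it is done.

Besides the shell and the picture viewer there is one more tool, called after "Emit:" as a command line: name --argument value ..., lists and objects as JSON in quotes. play_rows: Moves the arm, as the interface text tells. Shift numbers are shares of 0.05 m and turn numbers shares of 8 degrees, none past 1 either way. Its arguments: {"type":"object","properties":{"series":{"type":"array"},"force":{"type":"number"}},"required":["series"]}

```bash
ls; mkdir -p pics
cat > h.py <<'E'
import numpy as np, cv2
from scipy.spatial.transform import Rotation as R
from station import ctrl, imaging
def grab(n,f=None):
    d=imaging.get_image(n)
    if f: cv2.imwrite('pics/'+f,d['color'])
    return d
def ray(d,u,v):
    E=np.array(d['extrinsics']);r=E[:3,:3];t=E[:3,3]
    c=-r.T@t; k=r.T@np.array([(u-d['cx'])/d['fx'],(v-d['cy'])/d['fy'],1.]); return c,k/np.linalg.norm(k)
def onz(d,u,v,z):
    c,k=ray(d,u,v); return c+k*(z-c[2])/k[2]
def proj(d,p):
    E=np.array(d['extrinsics']);q=E[:3,:3]@np.array(p)+E[:3,3]
    return d['fx']*q[0]/q[2]+d['cx'],d['fy']*q[1]/q[2]+d['cy']
def obs():
    o=ctrl.get_obs(); return o
E
python3 - <<'E'
from h import *
a=grab('top','top0.png');b=grab('side','side0.png')
for d in(a,b): print(d['fx'],d['cx'],d['cy'],ray(d,256,192))
cv2.imwrite('pics/both0.png',np.vstack([a['color'],b['color']])[:, :])
o=obs();print(o['tool_rot'],o['t'],R.from_rotvec(o['tool_rot']).as_matrix().round(3))
E
```

```text
pics
438.27107698574986 257.9636399696596 179.9598999278924 (array([0.31913106, 0.04936884, 1.35341888]), array([ 0.13873523,  0.01232406, -0.99025282]))
353.0652037812733 257.76062087552503 195.59433831467103 (array([ 0.21282185, -0.70705815,  0.62919686]), array([ 0.31942072,  0.78796701, -0.52638236]))
[-4.20925374e-01 -3.11281045e+00  2.81526722e-03] 0.1 [[-0.964  0.266 -0.001]
 [ 0.266  0.964 -0.002]
 [ 0.    -0.002 -1.   ]]
```

View pics/top0.png

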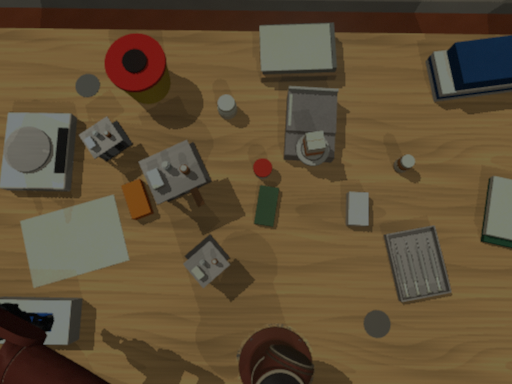

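View pics/side0.png

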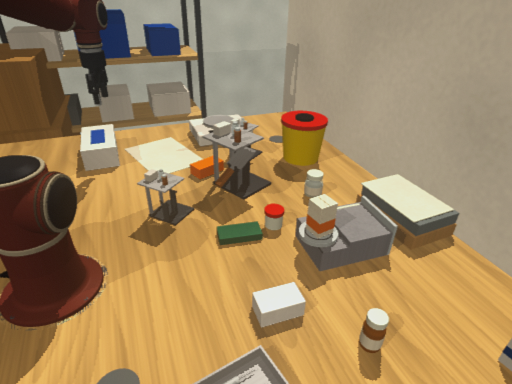

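The top view shows the stand at (312,125), with the tin at (313,148) and the carton on it at (314,143). There are three rest-like shelves, at (175,173), (105,140) and (207,262). The one at (175,173) is the largest, so it is the one meant, and its spatula handle shows at (196,197). Carton look-alikes are white (358,209) and orange (137,199). Lid look-alikes are grey discs at (377,323) and (88,85). I'll check the choice in one crop.

Run:
```python
from h import *
a=cv2.imread('pics/top0.png');b=cv2.imread('pics/side0.png')
def c(i,x,y,w,h,W,H): return cv2.resize(i[y:y+h,x:x+w],(W,H),interpolation=cv2.INTER_CUBIC)
t=np.hstack([c(a,275,80,80,60+20,300,300),c(a,130,135,100,80,375,300)])
s=np.hstack([c(b,285,185,120,80,450,300),c(b,195,115,90,85,318,300)])
# brighten
w=max(t.shape[1],s.shape[1]);pad=lambda m:cv2.copyMakeBorder(m,0,0,0,w-m.shape[1],cv2.BORDER_CONSTANT)
m=np.vstack([pad(t),pad(s)]);m=np.clip((m/255.)**0.7*255,0,255).astype('uint8');cv2.imwrite('pics/crop0.png',m);print(m.shape)
```

```text
(600, 768, 3)
```

View pics/crop0.png

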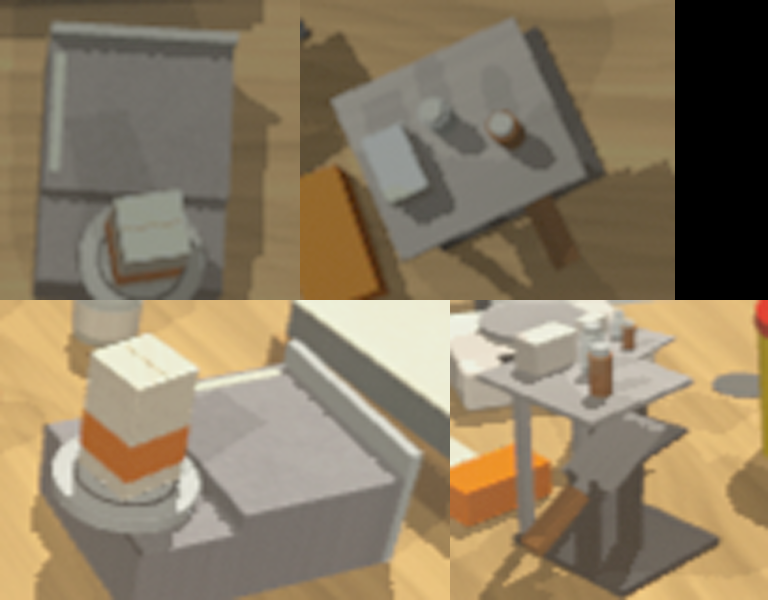

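The crop confirms the choices. The tall rest holds the wooden-handled spatula, with its handle near top pixel (197,196). The tin with the orange and white carton sits on the lower step. There is a light strip along the upper step's left edge.

```bash
cat >> h.py <<'E'
def tri(d1,p1,d2,p2):
    c1,k1=ray(d1,*p1);c2,k2=ray(d2,*p2)
    s=np.linalg.lstsq(np.stack([k1,-k2],1),c2-c1,rcond=None)[0]
    a,b=c1+k1*s[0],c2+k2*s[1]; return (a+b)/2,np.linalg.norm(a-b)
E
python3 - <<'E'
from h import *
np.set_printoptions(precision=4,suppress=True)
a=grab('top');b=grab('side')
T=lambda x,y:(275+(x+.5)/3.75-.5,80+(y+.5)/3.75-.5)
TR=lambda x,y:(130+(x+.5)/3.75-.5,135+(y+.5)/3.75-.5)
S=lambda x,y:(285+(x+.5)/3.75-.5,185+(y+.5)/3.75-.5)
SR=lambda x,y:(195+(x+.5)/3.533-.5,115+(y+.5)/3.53-.5)
print('wall L,R',onz(a,*T(52,25),.095),onz(a,*T(238,37),.095))
print('step L,R',onz(a,*T(45,190),.075),onz(a,*T(227,202),.075))
print('tri wall',tri(a,T(52,25),b,S(290,42)),tri(a,T(238,37),b,S(418,157)))
P=[TR(108,260),TR(32,100),TR(212,18),TR(288,178)]
print('shelf z.186 nearL farL farR nearR',[onz(a,*p,.186) for p in P])
print('tri nearL,nearR,farR',tri(a,P[0],b,SR(30,80)),tri(a,P[3],b,SR(140,125)),tri(a,P[2],b,SR(242,82)))
# box: top-face corners
B=[(113,205),(181,190),(192,250),(126,263)]
Q=[onz(a,*T(*p),.162) for p in B];print('box top',Q,np.mean(Q,0))
# tin outer rim in both views
for n,d,roi in(('top',a,(293,125,40,40)),('side',b,(296,215,46,35))):
    x,y,w,h=roi;im=d['color'][y:y+h,x:x+w].astype(int);hsv=cv2.cvtColor(im.astype('uint8'),cv2.COLOR_BGR2HSV)
    g=im.mean(2); print(n); print('\n'.join(' '.join('%3d'%v for v in r[::1]) for r in g[::3]))
# handle brown in both
for n,d,roi in(('top',a,(180,178,35,40)),('side',b,(205,160,45,40))):
    x,y,w,h=roi;im=d['color'][y:y+h,x:x+w];hsv=cv2.cvtColor(im,cv2.COLOR_BGR2HSV)
    print(n,'\n'.join(' '.join('%02d/%03d/%03d'%tuple(hsv[j,i]) for i in range(0,w,4)) for j in range(0,h,4)))
E
```

```text
wall L,R [ 0.8192 -0.0272  0.095 ] [ 0.8113 -0.1767  0.095 ]
step L,R [ 0.6875 -0.0236  0.075 ] [ 0.6799 -0.1697  0.075 ]
tri wall (array([ 0.8183, -0.0267,  0.0939]), np.float64(0.0026821337563286006)) (array([ 0.8123, -0.1772,  0.0929]), np.float64(0.0003540602375288729))
shelf z.186 nearL farL farR nearR [array([0.446 , 0.3248, 0.186 ]), array([0.5618, 0.3865, 0.186 ]), array([0.6252, 0.2583, 0.186 ]), array([0.5074, 0.1982, 0.186 ])]
tri nearL,nearR,farR (array([0.4462, 0.3258, 0.1819]), np.float64(0.00040593114926478624)) (array([0.5077, 0.1984, 0.1846]), np.float64(1.256591692471706e-05)) (array([0.6254, 0.2591, 0.1827]), np.float64(0.0013747680002944263))
box top [array([ 0.6516, -0.0696,  0.162 ]), array([ 0.664 , -0.1205,  0.162 ]), array([ 0.618 , -0.1283,  0.162 ]), array([ 0.6073, -0.0792,  0.162 ])] [ 0.6352 -0.0994  0.162 ]
top
 80  77  73  73  72  73  72  71  71  70  70  70  71  71  71  71  69  71  71  69  68  71  76  78  78  78  77  76  77  77  75  75  77  75  74  75  76  77  76  76
 81  79  75  72  71  69  69  70  71  71  71  70  70  70  70  70  68  69  70  71  71  7
[... 5825 characters left out ...]
075/058 15/055/074 15/087/053 16/070/062
18/149/195 18/149/181 17/149/175 14/142/088 13/167/093 13/174/098 18/080/054 16/083/052 16/075/058 16/051/075 17/091/053 16/071/061
18/148/186 18/151/181 16/146/101 13/174/098 14/175/099 17/085/054 16/051/075 13/085/054 17/081/057 16/068/064 14/088/055 16/070/062
17/151/187 18/152/181 17/144/099 18/151/186 17/140/089 15/072/057 16/052/073 15/098/052 16/075/058 17/094/054 13/090/054 17/047/076
18/150/197 17/150/102 18/154/182 17/154/149 18/150/100 18/154/124 17/143/093 13/080/051 16/090/054 16/084/058 16/073/059 18/047/082
17/152/131 17/149/115 17/150/109 16/151/108 17/154/124 17/149/127 18/155/120 17/156/126 16/131/097 17/084/058 16/054/071 17/144/106
```

```bash
cat >> h.py <<'E'
def rot(yaw,pitch):
    S=R.from_euler('ZY',[yaw,-pitch],degrees=True).as_matrix()
    return R.from_matrix(np.stack([-S[:,0],S[:,1],-S[:,2]],1))
STO=np.array([.684,-.0955,0]);STY=-3.0
RSO=np.array([.488,.2406,0]);RSY=26.5
def W(o,yaw,x,y,z): return o+R.from_euler('z',yaw,degrees=True).apply([x,y,z])
def st(x,y,z): return W(STO,STY,x,y,z)
def rs(x,y,z): return W(RSO,RSY,x,y,z)
def plan(wps,step=.045,astep=7.5,start=None):
    """wps: (pos, yaw, pitch, [step]) ; prints rounded rows in tool axes"""
    o=obs(); p,r=(np.array(o['tool_pos']),R.from_rotvec(o['tool_rot'])) if start is None else start
    for w in wps:
        q,g=np.array(w[0]),rot(w[1],w[2]); s=w[3] if len(w)>3 else step
        n=max(1,int(np.ceil(max(np.linalg.norm(q-p)/s,np.degrees((r.inv()*g).magnitude())/astep)-.05)))
        p0,r0=p,r; d=(r0.inv()*g).as_rotvec(); out=[]
        for i in range(1,n+1):
            tp=p0+(q-p0)*i/n; tr=r0*R.from_rotvec(d*i/n)
            a=np.round(r.inv().apply(tp-p)/.05,2)+0.; b=np.round(np.degrees((r.inv()*tr).as_rotvec())/8,2)+0.
            out.append([a.tolist(),b.tolist()]); p=p+r.apply(a*.05); r=r*R.from_rotvec(np.radians(b*8))
        print(n,'->',p.round(4)); print(' ',str(out).replace(' ',''))
E
python3 - <<'E'
from h import *
a=grab('top');b=grab('side')
S=lambda x,y:(285+(x+.5)/3.75-.5,185+(y+.5)/3.75-.5)
print('box top side',np.mean([onz(b,*S(*p),.162) for p in[(92,52),(140,35),(197,72),(145,90)]],0),[onz(b,*S(*p),.162).round(4) for p in[(92,52),(140,35),(197,72),(145,90)]])
print('tin',onz(a,312.9,149,.072), 'near', onz(a,312,165.8,.06))
print('handle proj',proj(a,rs(-30,0,0)*0+rs(-.030,0,.0645)),proj(b,rs(0,0,.083)),proj(b,rs(-.03,0,.0645)))
plan([([.3,.45,.33],-2,0),([.635,-.099,.30],12,0),([.635,-.099,.122],12,0)])
E
```

```text
box top side [ 0.63437194 -0.10114656  0.162     ] [array([ 0.6085, -0.0796,  0.162 ]), array([ 0.6492, -0.0718,  0.162 ]), array([ 0.661 , -0.1234,  0.162 ]), array([ 0.6188, -0.1299,  0.162 ])]
tin [ 0.63163968 -0.10291782  0.072     ] near [ 0.58266567 -0.10146668  0.06      ]
handle proj (np.float64(201.05809921992235), np.float64(204.01039925326526)) (np.float64(224.5885940037245), np.float64(174.7776676757705)) (np.float64(217.81893203375932), np.float64(183.23872346118128))
5 -> [0.2998 0.45   0.33  ]
  [[[-0.68,-0.45,-0.4],[0.0,0.0,-0.34]],[[-0.66,-0.47,-0.39],[0.0,0.0,-0.33]],[[-0.63,-0.51,-0.4],[0.0,0.0,-0.34]],[[-0.61,-0.54,-0.39],[0.0,0.0,-0.33]],[[-0.58,-0.56,-0.4],[0.0,0.0,-0.34]]]
15 -> [ 0.6351 -0.099   0.3002]
  [[[-0.47,-0.72,0.04],[0.0,0.0,-0.12]],[[-0.46,-0.72,0.04],[0.0,0.0,-0.11]],[[-0.45,-0.73,0.04],[0.0,0.0,-0.12]],[[-0.44,-0.74,0.04],[0.0,0.0,-0.12]],[[-0.42,-0.75,0.04],[0.0,0.0,-0.11]],[[-0.41,-0.75,0.04],[0.0,0.0,-0.12]],[[-0.4,-0.76,0.04],[0.0,0.0,-0.11]],[[-0.39,-0.76,0.04],[0.0,0.0,-0.12]],[[-0.38,-0.77,0.04],[0.0,0.0,-0.12]],[[-0.36,-0.78,0.04],[0.0,0.0,-0.11]],[[-0.35,-0.78,0.04],[0.0,0.0,-0.12]],[[-0.33,-0.79,0.04],[0.0,0.0,-0.12]],[[-0.33,-0.8,0.04],[0.0,0.0,-0.11]],[[-0.31,-0.79,0.04],[0.0,0.0,-0.12]],[[-0.3,-0.81,0.04],[0.0,0.0,-0.12]]]
4 -> [ 0.6351 -0.0991  0.1222]
  [[[0.0,0.0,0.89],[0.0,0.0,0.0]],[[0.0,0.0,0.89],[0.0,0.0,0.0]],[[0.0,0.0,0.89],[0.0,0.0,0.0]],[[0.0,0.0,0.89],[0.0,0.0,0.0]]]
```

Emit:
play_rows --series '[[1,[-0.68,-0.45,-0.4],[0,0,-0.34]],[1,[-0.66,-0.47,-0.39],[0,0,-0.33]],[1,[-0.63,-0.51,-0.4],[0,0,-0.34]],[1,[-0.61,-0.54,-0.39],[0,0,-0.33]],[1,[-0.58,-0.56,-0.4],[0,0,-0.34]],[1,[-0.47,-0.72,0.04],[0,0,-0.12]],[1,[-0.46,-0.72,0.04],[0,0,-0.11]],[1,[-0.45,-0.73,0.04],[0,0,-0.12]]]'

```text
t: 1.3
tool_pos: [0.3674, 0.3392, 0.3244]
tool_rot: [-0.024, 3.141, 0.0]
contact_force: [0.6, -0.2, 0.8]
opening: 0.0856
grip_force: 0.0
```

Emit:
play_rows --series '[[1,[-0.44,-0.74,0.04],[0,0,-0.12]],[1,[-0.42,-0.75,0.04],[0,0,-0.11]],[1,[-0.41,-0.75,0.04],[0,0,-0.12]],[1,[-0.4,-0.76,0.04],[0,0,-0.11]],[1,[-0.39,-0.76,0.04],[0,0,-0.12]],[1,[-0.38,-0.77,0.04],[0,0,-0.12]],[1,[-0.36,-0.78,0.04],[0,0,-0.11]],[1,[-0.35,-0.78,0.04],[0,0,-0.12]]]'

```text
t: 2.3
tool_pos: [0.5463, 0.0464, 0.3083]
tool_rot: [-0.227, 3.133, 0.0]
contact_force: [0.5, 1.1, 0.1]
opening: 0.0855
grip_force: 0.0
```

Emit:
play_rows --series '[[1,[-0.33,-0.79,0.04],[0,0,-0.12]],[1,[-0.33,-0.8,0.04],[0,0,-0.11]],[1,[-0.31,-0.79,0.04],[0,0,-0.12]],[1,[-0.3,-0.81,0.04],[0,0,-0.12]],[1,[0,0,0],[0,0,0]]]'

```text
t: 2.92
tool_pos: [0.6357, -0.1012, 0.299]
tool_rot: [0.324, -3.123, -0.0]
contact_force: [0.0, 1.0, -0.1]
opening: 0.0854
grip_force: 0.0
```

Run:
```python
from h import *
print(obs()['q'],obs()['tool_pos'])
a=grab('top')
im=a['color'][180:215,182:215]
hsv=cv2.cvtColor(im,cv2.COLOR_BGR2HSV);m=(hsv[...,0]<=16)&(hsv[...,1]>140)
print('\n'.join(str(j+180)+' '+''.join('#' if v else '.' for v in r) for j,r in enumerate(m)))
b=grab('side')
im=b['color'][155:200,205:250]
hsv=cv2.cvtColor(im,cv2.COLOR_BGR2HSV);m=(hsv[...,0]<=15)&(hsv[...,1]>140)&(hsv[...,2]<115)
print('\n'.join(str(j+155)+' '+''.join('#' if v else '.' for v in r) for j,r in enumerate(m)))
print([proj(a,rs(x,y,z)) for x,y,z in [(-.0343,.011,.0644),(-.0343,-.011,.0644)]], [proj(b,rs(x,y,z)) for x,y,z in [(-.0343,.011,.0644),(-.0343,-.011,.0644),(.0263,-.011,.0995)]])
plan([([.635,-.100,.122],12,0)])
```

```text
[-2.73296791e-01  6.65996607e-02  1.48654210e+00 -3.34294114e-04
  1.59014591e+00 -2.05103493e+00] [ 0.63566925 -0.10122193  0.29903699]
180 .................................
181 .................................
182 .................................
183 .................................
184 .................................
185 .................................
186 .................................
187 ..............#..................
188 ............###..................
189 ..........######.................
190 .........########................
191 .........########................
192 .........########................
193 ..........########...............
194 ..........#########..............
195 ..........#########..............
196 ...........########..............
197 ...........#########.............
198 ............#########............
199 ............#########............
200 .............#########...........
201 .............#########...........
202 ..............#########..........
203 ..............#########..........
204 ...............#######...........
205 .........
[... 2412 characters left out ...]
....
196 .............................................
197 .............................................
198 .............................................
199 .............................................
[(np.float64(198.26753491491243), np.float64(206.91865571259132)), (np.float64(205.0488545393383), np.float64(203.72423958352329))] [(np.float64(214.44057510717028), np.float64(182.53377471846088)), (np.float64(219.20067552087914), np.float64(185.0062790791785)), (np.float64(232.85583306357088), np.float64(168.52764211115402))]
4 -> [ 0.6351 -0.0998  0.1219]
  [[[0.0,-0.01,0.89],[0.0,0.0,0.0]],[[0.0,0.0,0.89],[0.0,0.0,0.0]],[[0.0,-0.01,0.89],[0.0,0.0,0.0]],[[0.0,0.0,0.89],[0.01,-0.01,0.0]]]
```

Emit:
play_rows --series '[[1,[0,-0.01,0.89],[0,0,0]],[1,[0,0,0.89],[0,0,0]],[1,[0,-0.01,0.89],[0,0,0]],[1,[0,0,0.89],[0,0,0]],[0.4,[0,0,0],[0,0,0]],[0.4,[0,0,0],[0,0,0]],[0.4,[0,0,0],[0,0,0]],[0.4,[0,0,0],[0,0,0]]]' --force 30

```text
t: 4.03
tool_pos: [0.6368, -0.1001, 0.125]
tool_rot: [-0.329, 3.12, -0.002]
contact_force: [-0.0, 0.7, 3.3]
opening: 0.0497
grip_force: 35.6
```

Run:
```python
from h import *
print(obs()['tool_pos'],obs()['opening'],obs()['grip_force'])
p=st(-.06,-.165,0); print(p)
plan([([.635,-.100,.25],12,0,.03),([p[0],p[1],.25],12,0,.03),([p[0],p[1],.054],12,0,.035)])
```

```text
[ 0.63682512 -0.1000599   0.1250093 ] 0.04967122407814935 35.64019203186035
[ 0.6154468  -0.25713372  0.        ]
5 -> [ 0.635  -0.0998  0.25  ]
  [[[0.01,0.0,-0.5],[0.0,0.01,0.0]],[[0.0,0.0,-0.5],[0.0,0.0,0.0]],[[0.01,0.0,-0.5],[-0.01,0.01,0.0]],[[0.0,0.0,-0.5],[0.0,0.0,0.0]],[[0.01,0.01,-0.5],[0.0,0.01,0.0]]]
6 -> [ 0.6154 -0.2574  0.2501]
  [[[0.17,-0.5,0.0],[0.0,0.0,0.0]],[[0.18,-0.5,0.0],[0.0,0.0,0.0]],[[0.17,-0.5,0.0],[0.0,0.0,0.0]],[[0.17,-0.5,0.0],[0.0,0.0,0.0]],[[0.18,-0.5,0.0],[0.0,0.0,0.0]],[[0.17,-0.5,0.0],[0.0,0.0,0.0]]]
6 -> [ 0.6153 -0.2574  0.0541]
  [[[0.0,0.0,0.65],[0.0,0.0,0.0]],[[0.0,0.0,0.66],[0.0,0.0,0.0]],[[0.0,0.0,0.65],[0.0,0.0,0.0]],[[0.0,0.0,0.65],[0.0,0.0,0.0]],[[0.0,0.0,0.66],[0.0,0.0,0.0]],[[0.0,0.0,0.65],[0.0,0.0,0.0]]]
```

Emit:
play_rows --series '[[0.4,[0,0,-0.3],[0,0,0]],[0.4,[0,0,-0.5],[0,0,0]],[0.4,[0,0,-0.6],[0,0,0]],[0.4,[0,0,-0.6],[0,0,0]],[0.4,[0,0,-0.5],[0,0,0]],[0.4,[0.17,-0.5,0],[0,0,0]],[0.4,[0.18,-0.5,0],[0,0,0]],[0.4,[0.18,-0.5,0],[0,0,0]]]'

```text
t: 5.03
tool_pos: [0.625, -0.1795, 0.2485]
tool_rot: [-0.33, 3.123, -0.001]
contact_force: [0.1, 0.2, -1.0]
opening: 0.0494
grip_force: 35.4
```

Emit:
play_rows --series '[[0.4,[0.18,-0.5,0],[0,0,0]],[0.4,[0.18,-0.5,0],[0,0,0]],[0.4,[0.18,-0.5,0],[0,0,0]],[0.4,[0,0,0.6],[0,0,0]],[0.4,[0,0,0.8],[0,0,0]],[0.4,[0,0,0.8],[0,0,0]],[0.4,[0,0,0.7],[0,0,0]],[0.4,[0,0,0],[0,0,0]]]'

```text
t: 6.02
tool_pos: [0.612, -0.2566, 0.099]
tool_rot: [0.329, -3.118, -0.007]
contact_force: [-0.2, 0.4, -1.5]
opening: 0.0498
grip_force: 35.2
```

Run:
```python
from h import *
print(obs()['tool_pos'],obs()['opening'],obs()['grip_force'],obs()['contact_force'])
grab('side','side1.png')
plan([([.6154,-.2574,.054],12,0,.01)])
```

```text
[ 0.61202449 -0.25655188  0.09896223] 0.04979860549731599 35.22459089756012 [-0.1650461   0.4008929  -1.50683502]
5 -> [ 0.6152 -0.2576  0.0539]
  [[[-0.01,0.0,0.19],[0.0,0.0,0.0]],[[0.0,0.0,0.19],[0.0,0.0,0.0]],[[-0.01,0.0,0.19],[0.01,-0.01,0.0]],[[-0.01,-0.01,0.2],[0.0,0.0,0.0]],[[0.0,0.0,0.19],[0.0,0.0,0.0]]]
```

View pics/side1.png

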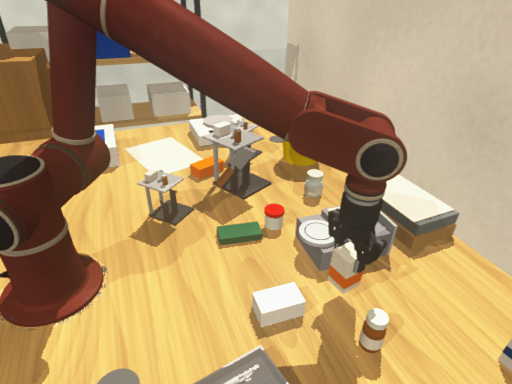

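The view shows the carton upright in the gripper at (347,265), right of the stand, and the bare tin at (317,232). I'll lower the carton and release it.

Emit:
play_rows --series '[[0.4,[0,0,0.25],[0,0,0]],[0.4,[0,0,0.25],[0,0,0]],[0.4,[0,0,0.2],[0,0,0]],[0.4,[0,0,0.1],[0,0,0]],[0.4,[0,0,0.08],[0,0,0]],[0.4,[0,0,0],[0,0,0]]]'

```text
t: 6.82
tool_pos: [0.6143, -0.2577, 0.0581]
tool_rot: [0.329, -3.124, -0.0]
contact_force: [-0.2, -0.4, -1.3]
opening: 0.0498
grip_force: 35.3
```

Run:
```python
from h import *
print(obs()['tool_pos'],obs()['contact_force'])
```

```text
[ 0.61427701 -0.25767245  0.05805064] [-0.16977938 -0.39374256 -1.33445867]
```

Emit:
play_rows --series '[[0.4,[0,0,0.06],[0,0,0]],[0.4,[0,0,0.03],[0,0,0]],[0.4,[0,0,0],[0,0,0]]]'

```text
t: 7.2
tool_pos: [0.6143, -0.2577, 0.0537]
tool_rot: [0.329, -3.124, -0.0]
contact_force: [0.2, 0.2, -2.2]
opening: 0.05
grip_force: 35.3
```

Run:
```python
from h import *
o=obs();print(o['tool_pos'],o['contact_force'])
a=grab('top');print('cartonb in rest',R.from_euler('z',-RSY,degrees=True).apply(onz(a,151.3,212.3,.04)-RSO))
G=rs(-.008*.866,0,.075-.004)
tz=rot(RSY,30).as_matrix()[:,2]
print(G,tz)
p=np.array(o['tool_pos'])
plan([(p+[0,0,.2],12,0),(rs(-.13,-.15,.22),RSY,30),(G+tz*(.014-.08),RSY,30),(G+tz*.014,RSY,30,.03)])
```

```text
[ 0.61432134 -0.25766631  0.05370273] [ 0.22635005  0.24833201 -2.2217201 ]
cartonb in rest [0.01561088 0.14716295 0.04      ]
[0.48179989 0.23750874 0.071     ] [ 0.44746718  0.22309891 -0.8660254 ]
5 -> [ 0.6144 -0.2577  0.2538]
  [[[0.0,0.0,-0.8],[0.0,0.0,0.0]],[[0.0,0.0,-0.8],[0.0,0.0,0.0]],[[0.0,0.0,-0.8],[0.0,0.0,0.0]],[[0.0,0.0,-0.8],[0.0,0.0,0.0]],[[0.0,0.0,-0.8],[0.0,0.0,0.0]]]
8 -> [0.4386 0.0483 0.2202]
  [[[0.27,0.84,0.08],[-0.06,-0.47,-0.22]],[[0.25,0.85,0.08],[-0.06,-0.46,-0.22]],[[0.23,0.85,0.07],[-0.06,-0.47,-0.22]],[[0.2,0.86,0.05],[-0.06,-0.46,-0.22]],[[0.19,0.87,0.06],[-0.06,-0.47,-0.22]],[[0.16,0.87,0.05],[-0.06,-0.47,-0.23]],[[0.13,0.87,0.05],[-0.05,-0.46,-0.22]],[[0.11,0.88,0.04],[-0.06,-0.47,-0.22]]]
5 -> [0.4522 0.2226 0.1282]
  [[[-0.13,0.6,0.5],[0.0,0.0,0.0]],[[-0.13,0.6,0.5],[0.0,0.0,0.0]],[[-0.12,0.6,0.5],[0.0,0.0,0.0]],[[-0.13,0.6,0.49],[0.0,0.0,0.0]],[[-0.13,0.6,0.5],[0.0,0.0,0.0]]]
3 -> [0.488  0.2405 0.059 ]
  [[[0.0,0.0,0.53],[0.0,0.0,0.0]],[[0.0,0.0,0.54],[0.0,0.0,0.0]],[[0.0,0.0,0.53],[0.0,0.0,0.0]]]
```

Emit:
play_rows --series '[[0.4,[0,0,0.02],[0,0,0]],[0.75,[0,0,0],[0,0,0]],[0.75,[0,0,0],[0,0,0]],[0.75,[0,0,0],[0,0,0]],[0.75,[0,0,-0.4],[0,0,0]],[0.75,[0,0,-0.8],[0,0,0]],[0.75,[0,0,-0.8],[0,0,0]],[0.75,[0,0,-0.8],[0,0,0]]]'

```text
t: 8.25
tool_pos: [0.6147, -0.2579, 0.1961]
tool_rot: [-0.329, 3.122, -0.002]
contact_force: [-0.1, -0.4, 0.7]
opening: 0.0642
grip_force: 0.0
```

Emit:
play_rows --series '[[0.75,[0,0,-0.8],[0,0,0]],[0.75,[0,0,-0.4],[0,0,0]],[0.5,[0.27,0.84,0.08],[-0.06,-0.47,-0.22]],[0.5,[0.25,0.85,0.08],[-0.06,-0.46,-0.22]],[0.5,[0.23,0.85,0.07],[-0.06,-0.47,-0.22]],[0.5,[0.2,0.86,0.05],[-0.06,-0.46,-0.22]],[0.5,[0.19,0.87,0.06],[-0.06,-0.47,-0.22]],[0.5,[0.16,0.87,0.05],[-0.06,-0.47,-0.23]]]'

```text
t: 9.25
tool_pos: [0.4813, -0.0269, 0.227]
tool_rot: [-0.546, 2.699, 0.128]
contact_force: [0.1, 0.1, 0.4]
opening: 0.043
grip_force: 0.0
```

Emit:
play_rows --series '[[0.5,[0.13,0.87,0.05],[-0.05,-0.46,-0.22]],[0.5,[0.11,0.88,0.04],[-0.06,-0.47,-0.22]],[0.5,[-0.13,0.6,0.5],[0,0,0]],[0.5,[-0.13,0.6,0.5],[0,0,0]],[0.5,[-0.12,0.6,0.5],[0,0,0]],[0.5,[-0.13,0.6,0.5],[0,0,0]],[0.5,[-0.13,0.6,0.5],[0,0,0]],[0.5,[0,0,0],[0,0,0]]]'

```text
t: 10.25
tool_pos: [0.4502, 0.2243, 0.124]
tool_rot: [-0.609, 2.561, 0.162]
contact_force: [0.4, 0.0, 0.7]
opening: 0.0425
grip_force: 0.0
```

Run:
```python
from h import *
o=obs();print(o['tool_pos'],o['opening'],o['q'])
a=grab('top');b=grab('side')
c=np.vstack([cv2.resize(a['color'][150:240,150:360],(630,270)),cv2.resize(b['color'][110:290,160:400],(440,330))[:, :440] if 0 else cv2.resize(b['color'][110:290,160:400],(630,330))])
cv2.imwrite('pics/c2.png',c)
G=rs(-.008*.866,0,.075-.004)
tz=rot(RSY,30).as_matrix()[:,2]
plan([(G+tz*.014,RSY,30,.03)])
```

```text
[0.45023806 0.22430625 0.12403825] 0.04247247514614198 [ 0.25512111 -0.51818816  2.3354122   0.14335956  0.82098403 -1.85336407]
3 -> [0.4878 0.2407 0.059 ]
  [[[-0.01,0.0,0.52],[0.0,0.0,0.0]],[[0.0,0.0,0.53],[0.0,0.0,0.01]],[[-0.01,0.0,0.52],[0.0,-0.01,0.0]]]
```

View pics/c2.png

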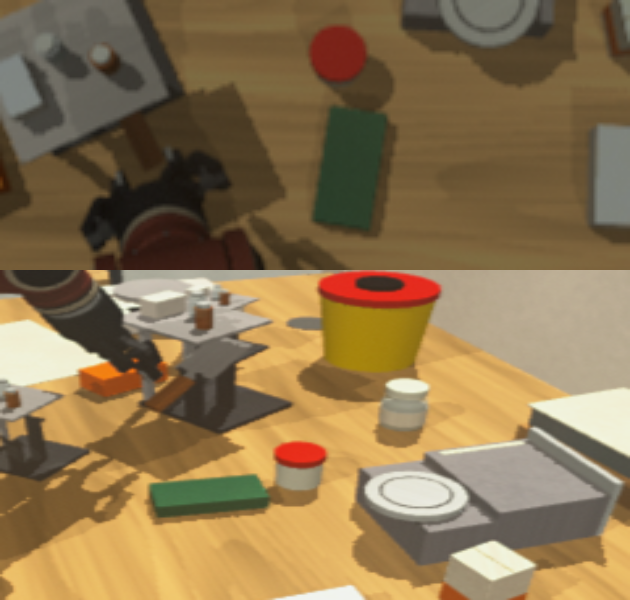

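The carton stands upright at crop (490,570) and the tin is uncovered. The open fingers straddle the spatula handle at crop (145,150), so I'll close on it.

Emit:
play_rows --series '[[0.5,[0,0,0.52],[0,0,0]],[0.5,[0,0,0.53],[0,0,0]],[0.5,[-0.01,0,0.52],[0,0,0]],[0.5,[0,0,0],[0,0,0]],[0.15,[0,0,0],[0,0,0]],[0.15,[0,0,0],[0,0,0]],[0.15,[0,0,0],[0,0,0]]]' --force 90

```text
t: 11.22
tool_pos: [0.4887, 0.2401, 0.0606]
tool_rot: [-0.602, 2.555, 0.16]
contact_force: [-2.4, -4.8, 3.8]
opening: 0.02
grip_force: 88.7
```

Run:
```python
from h import *
o=obs();print(o['tool_pos'],o['tool_rot'],o['opening'],o['grip_force'],o['contact_force'],o['wrist_torque'])
p=np.array(o['tool_pos']);M=rot(RSY,30).as_matrix()
n=-M[:,2]; y=M[:,1]
plan([(p+n*.022,RSY,30,.01),(p+n*.022-y*.16,RSY,30,.03)])
```

```text
[0.48873512 0.2401206  0.06063141] [-0.6015655   2.55453108  0.15969772] 0.02002258370169783 88.74711155891418 [-2.37928298 -4.78215916  3.81907152] [-0.55352525  0.11399475 -0.43266907]
3 -> [0.4788 0.2352 0.0797]
  [[[0.0,0.0,-0.15],[0.0,0.01,0.0]],[[0.0,0.0,-0.14],[-0.01,0.0,0.0]],[[0.0,0.0,-0.15],[0.0,0.01,0.0]]]
6 -> [0.5503 0.0921 0.0797]
  [[[0.0,-0.53,0.0],[0.0,0.0,0.0]],[[0.0,-0.54,0.0],[0.0,0.0,0.0]],[[0.0,-0.53,0.0],[0.0,0.0,0.0]],[[0.0,-0.53,0.0],[0.0,0.0,0.0]],[[0.0,-0.54,0.0],[0.0,0.0,0.0]],[[0.0,-0.53,0.0],[0.0,0.0,0.0]]]
```

Emit:
play_rows --series '[[0.15,[0,0,-0.15],[0,0,0]],[0.15,[0,0,-0.15],[0,0,0]],[0.15,[0,0,-0.15],[0,0,0]],[0.15,[0,0,0],[0,0,0]]]'

```text
t: 11.72
tool_pos: [0.4774, 0.2354, 0.0788]
tool_rot: [-0.603, 2.557, 0.161]
contact_force: [0.1, 0.0, -0.6]
opening: 0.0202
grip_force: 88.5
```

Run:
```python
from h import *
o=obs();print(o['tool_pos'],o['tool_rot'],o['opening'],o['contact_force'],o['wrist_torque'])
a=grab('top');b=grab('side')
print('pot',onz(a,262.5,168,.057),'pack',onz(a,267,207,.022))
# yoke visible? 
im=b['color'][110:210,190:290];cv2.imwrite('pics/c3.png',cv2.resize(im,(600,600)))
```

```text
[0.47740934 0.23538578 0.07879623] [-0.60299884  2.55698684  0.16067823] 0.020151763536449166 [ 0.06393923  0.0133082  -0.64812715] [-0.19956615  0.35861022  0.04853888]
pot [0.57407781 0.04724712 0.057     ] pack [0.46007066 0.0315662  0.022     ]
```

View pics/c3.png

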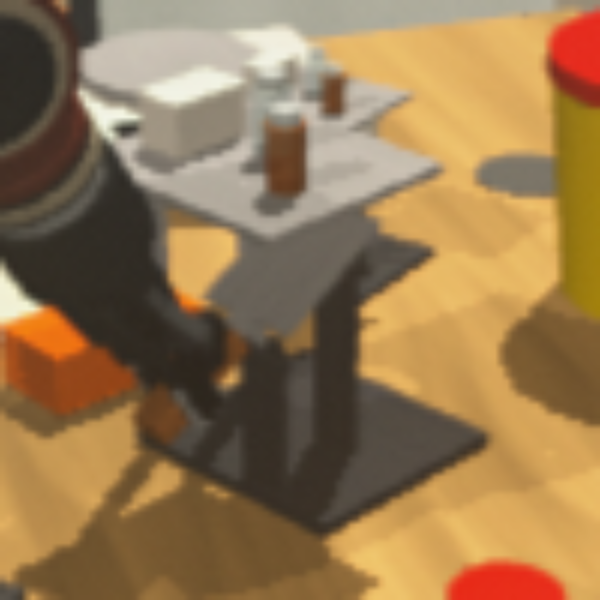

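The crop shows the spatula lifted clear of its bar, with the blade at (290,290) under the shelf and nothing touching. Next I'll slide it out to the -y side.

```bash
cat >> h.py <<'E'
GX,GZ=.1367,.013
def tip2tcp(t,yaw,pitch):
    M=rot(yaw,pitch).as_matrix(); return np.array(t)+M[:,0]*GX+M[:,2]*GZ
def tcp2tip(p,r):
    M=r.as_matrix(); return np.array(p)-M[:,0]*GX-M[:,2]*GZ
def tip(): o=obs(); return tcp2tip(o['tool_pos'],R.from_rotvec(o['tool_rot']))
def instand(p): return R.from_euler('z',-STY,degrees=True).apply(np.array(p)-STO)
def euler():
    M=R.from_rotvec(obs()['tool_rot']).as_matrix(); x=-M[:,0]; return np.degrees([np.arctan2(x[1],x[0]),np.arcsin(x[2])])
E
python3 - <<'E'
from h import *
o=obs();p=np.array(o['tool_pos']);y=rot(RSY,30).as_matrix()[:,1]
h=tip2tcp(st(-.13,-.010,.10),STY,10);print(h)
plan([(p-y*.17,RSY,30,.04),(p-y*.17+[-.03,-.02,.10],15,20),([h[0]+.02,h[1],.16],STY,10),(h,STY,10)])
E
```

```text
[ 0.42147041 -0.09175513  0.06345979]
5 -> [0.5533 0.0832 0.0783]
  [[[0.0,-0.68,0.0],[0.0,0.0,0.0]],[[0.0,-0.68,0.0],[0.0,0.0,0.0]],[[0.0,-0.68,0.0],[0.0,0.0,0.0]],[[0.0,-0.68,0.0],[0.0,0.0,0.0]],[[0.0,-0.68,0.0],[0.0,-0.01,0.0]]]
3 -> [0.5234 0.0634 0.1782]
  [[[-0.13,-0.03,-0.7],[0.2,0.42,0.44]],[[-0.08,-0.04,-0.7],[0.2,0.41,0.43]],[[-0.06,-0.06,-0.7],[0.21,0.42,0.44]]]
4 -> [ 0.4414 -0.092   0.16  ]
  [[[0.59,-0.64,-0.12],[0.14,0.31,0.54]],[[0.55,-0.69,-0.08],[0.15,0.31,0.55]],[[0.49,-0.73,-0.04],[0.14,0.31,0.54]],[[0.44,-0.77,-0.01],[0.15,0.31,0.54]]]
3 -> [ 0.4214 -0.0919  0.0635]
  [[[0.24,-0.01,0.61],[0.0,0.0,0.0]],[[0.25,0.0,0.61],[0.0,0.0,0.0]],[[0.24,-0.01,0.61],[0.0,0.0,0.0]]]
```

Emit:
play_rows --series '[[0.15,[0,-0.4,0],[0,0,0]],[0.15,[0,-0.7,0],[0,0,0]],[0.15,[0,-0.8,0],[0,0,0]],[0.15,[0,-0.8,0],[0,0,0]],[0.15,[0,-0.7,0],[0,0,0]],[0.15,[-0.13,-0.03,-0.7],[0.2,0.42,0.44]],[0.15,[-0.08,-0.04,-0.7],[0.2,0.41,0.43]],[0.15,[-0.06,-0.06,-0.7],[0.21,0.42,0.44]]]'

```text
t: 12.82
tool_pos: [0.5231, 0.063, 0.1788]
tool_rot: [-0.36, 2.775, 0.062]
contact_force: [-0.1, 0.8, -1.8]
opening: 0.0202
grip_force: 88.7
```

Emit:
play_rows --series '[[0.15,[0.59,-0.64,-0.12],[0.14,0.31,0.54]],[0.15,[0.55,-0.69,-0.08],[0.15,0.31,0.55]],[0.15,[0.49,-0.73,-0.04],[0.14,0.31,0.54]],[0.15,[0.44,-0.77,-0.01],[0.15,0.31,0.54]],[0.15,[0.24,0,0.61],[0,0,0]],[0.15,[0.24,0,0.61],[0,0,0]],[0.15,[0.25,-0.01,0.61],[0,0,0]],[0.15,[0,0,0],[0,0,0]]]'

```text
t: 13.82
tool_pos: [0.4189, -0.0902, 0.0605]
tool_rot: [0.078, 2.974, -0.003]
contact_force: [-0.4, 0.6, -1.3]
opening: 0.0205
grip_force: 88.8
```

Run:
```python
from h import *
o=obs();print(o['t'],o['tool_pos'],euler(),o['opening'],o['q'])
t=tip();print('tip',t,instand(t))
a=grab('top');b=grab('side')
M=R.from_rotvec(o['tool_rot']).as_matrix()
for d,n in((a,'top'),(b,'side')): print(n,[np.round(proj(d,t+M[:,1]*k),1) for k in(-.032,0,.032)])
c=np.hstack([cv2.resize(a['color'][95:215,260:360],(400,480),interpolation=cv2.INTER_CUBIC),cv2.resize(b['color'][185:285,230:330],(400,480),interpolation=cv2.INTER_CUBIC)])
c=np.clip((c/255.)**.7*255,0,255).astype('uint8');cv2.imwrite('pics/c4.png',c)
```

```text
13.825 [ 0.41887348 -0.09016182  0.06046661] [-3.01318497  9.56505146] 0.020502764412311244 [-0.4279824  -0.4030476   2.31483294  0.07167765  1.07619583 -1.97555786]
tip [ 0.55132792 -0.09716356  0.09600092] [-0.13240319 -0.0086048   0.09600092]
top [array([323. , 174.6]), array([312. , 173.9]), array([301. , 173.1])]
side [array([294.7, 236.7]), array([289.4, 228.8]), array([284.5, 221.4])]
```

View pics/c4.png

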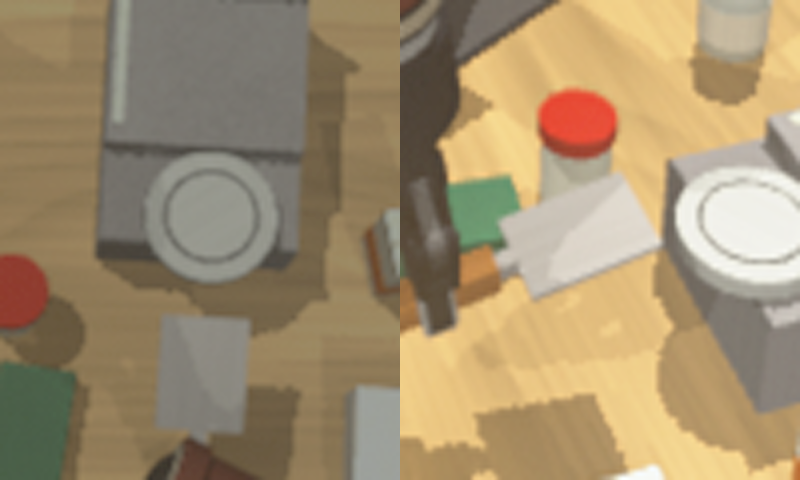

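The crop shows the blade tip corners at top pixels (300.6,173.9) and (322.6,174.9), within 0.5 px of prediction. The tin centre is at (313,149.3), far edge against the step, with nothing touching it. The tip is about 3 mm too far left, so I'll shift it right, dip and slide under the overhang.

```bash
cat > arc.py <<'E'
from h import *
Y=-.012
def T(x,z,pi=10): return (tip2tcp(st(x,Y,z),STY,pi),STY,pi)
E
python3 - <<'E'
from arc import *
plan([T(-.135,.051)+(.03,),T(-.083,.051)+(.015,)])
E
```

```text
2 -> [ 0.4163 -0.0937  0.0144]
  [[[0.14,-0.02,0.48],[0.0,0.0,0.0]],[[0.15,-0.03,0.49],[0.0,0.0,0.0]]]
4 -> [ 0.4685 -0.0965  0.0144]
  [[[-0.26,0.0,0.04],[0.0,0.0,0.0]],[[-0.25,0.0,0.05],[0.0,0.0,0.0]],[[-0.26,0.0,0.04],[0.0,0.0,0.0]],[[-0.26,0.0,0.05],[0.0,0.0,0.0]]]
```

Emit:
play_rows --series '[[0.15,[0.14,-0.02,0.48],[0,0,0]],[0.15,[0.15,-0.03,0.49],[0,0,0]],[0.15,[0,0,0],[0,0,0]],[0.15,[0,0,0],[0,0,0]]]'

```text
t: 14.42
tool_pos: [0.4176, -0.0942, 0.0159]
tool_rot: [0.077, 2.963, -0.009]
contact_force: [0.7, -0.2, -0.4]
opening: 0.0198
grip_force: 88.8
```

Run:
```python
from arc import *
print(instand(tip()),euler(),obs()['tool_pos'],obs()['contact_force'])
plan([T(-.083,.051)+(.015,)])
```

```text
[-0.13387666 -0.01254715  0.05283472] [-2.95089045 10.16535321] [ 0.41756455 -0.09423765  0.01591269] [ 0.71259983 -0.18306354 -0.39000039]
4 -> [ 0.4681 -0.0964  0.0142]
  [[[-0.25,0.0,0.05],[0.0,0.01,0.0]],[[-0.25,0.01,0.05],[-0.01,0.0,0.0]],[[-0.25,0.0,0.06],[0.0,0.01,0.0]],[[-0.24,0.0,0.05],[0.0,0.0,0.01]]]
```

Emit:
play_rows --series '[[0.15,[-0.25,0,0.07],[0,0,0]],[0.15,[-0.25,0,0.05],[0,0,0]],[0.15,[-0.25,0,0.05],[0,0,0]],[0.15,[-0.24,0,0.05],[0,0,0]],[0.15,[0,0,0],[0,0,0]]]'

```text
t: 15.05
tool_pos: [0.4676, -0.0964, 0.0122]
tool_rot: [0.076, 2.966, -0.008]
contact_force: [0.8, -0.7, -0.8]
opening: 0.0203
grip_force: 88.8
```

Run:
```python
from arc import *
print(instand(tip()),euler(),obs()['tool_pos'],obs()['contact_force'])
a=grab('top');b=grab('side')
c=np.hstack([cv2.resize(a['color'][95:215,260:360],(400,480),interpolation=cv2.INTER_CUBIC),cv2.resize(b['color'][190:270,270:350],(400,480),interpolation=cv2.INTER_CUBIC)])
c=np.clip((c/255.)**.7*255,0,255).astype('uint8');cv2.imwrite('pics/c5.png',c)
r=.083;w=[]
for th in [0,10,20,30,45,60,75,88]:
    s,q=np.sin(np.radians(th)),np.cos(np.radians(th))
    w.append(T(-.012*s-r*q-.002*s,.06+r*s-.002*q)+(.02,))
plan(w)
```

```text
[-0.08373695 -0.01209826  0.04879972] [-2.9381307  10.02759453] [ 0.46756983 -0.09642717  0.01219578] [ 0.82810491 -0.66362337 -0.77447189]
1 -> [ 0.4685 -0.0962  0.0214]
  [[[-0.08,0.0,-0.19],[0.0,-0.01,0.01]]]
1 -> [ 0.467  -0.0961  0.0359]
  [[[-0.02,0.0,-0.29],[0.0,0.0,0.0]]]
1 -> [ 0.4686 -0.0962  0.0499]
  [[[-0.08,0.0,-0.27],[0.0,0.0,0.0]]]
1 -> [ 0.4723 -0.0964  0.0632]
  [[[-0.12,0.0,-0.25],[0.0,0.0,0.0]]]
1 -> [ 0.4829 -0.097   0.0809]
  [[[-0.27,0.0,-0.31],[0.0,0.0,0.0]]]
1 -> [ 0.4978 -0.0977  0.0942]
  [[[-0.34,0.0,-0.21],[0.0,0.0,0.0]]]
1 -> [ 0.5165 -0.0987  0.103 ]
  [[[-0.4,0.0,-0.11],[0.0,0.0,0.0]]]
1 -> [ 0.5342 -0.0997  0.1062]
  [[[-0.36,0.0,0.0],[0.0,0.0,0.0]]]
```

View pics/c5.png

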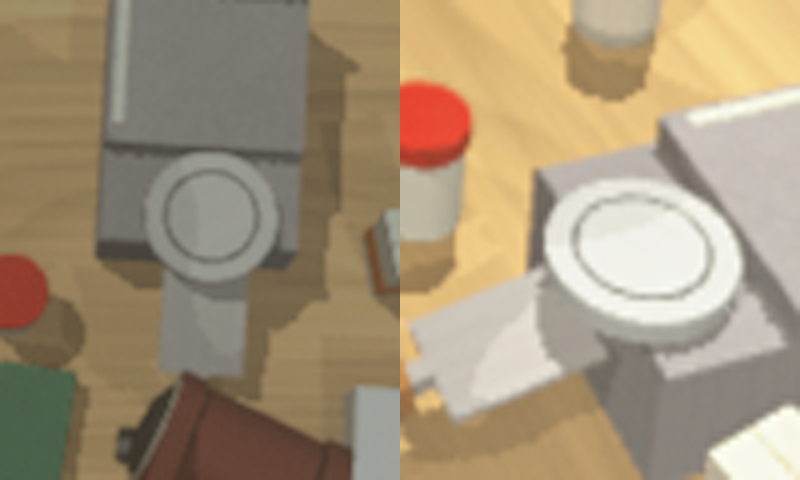

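The blade sits under the tin's overhang (blade x 162–246, tin centre 212 in the left crop) and the tin is undisturbed. I'll start lifting along the arc.

Emit:
play_rows --series '[[0.15,[-0.06,0,-0.19],[0,0,0]],[0.15,[-0.01,0,-0.15],[0,0,0]],[0.15,[-0.01,0,-0.14],[0,0,0]],[0.15,[-0.04,0,-0.14],[0,0,0]],[0.15,[-0.04,0,-0.13],[0,0,0]],[0.15,[-0.06,0,-0.13],[0,0,0]],[0.15,[-0.06,0,-0.12],[0,0,0]],[0.15,[0,0,0],[0,0,0]]]'

```text
t: 16.15
tool_pos: [0.4721, -0.0966, 0.0639]
tool_rot: [0.077, 2.966, -0.008]
contact_force: [-0.7, -0.1, -2.0]
opening: 0.0201
grip_force: 88.8
```

Run:
```python
from arc import *
print(instand(tip()),euler(),obs()['tool_pos'],obs()['contact_force'],obs()['wrist_torque'])
b=grab('side');a=grab('top')
def wm(d,x,y,w,h,thr):
    g=d['color'][y:y+h,x:x+w].mean(2); print('\n'.join(str(j+y)+' '+''.join(' .:*#'[int(min(4,v//thr))] for v in r) for j,r in enumerate(g)))
wm(b,290,185,65,70,50)
r=.083;w=[]
for th in [37,45,52,60,67,75,81,88]:
    s,q=np.sin(np.radians(th)),np.cos(np.radians(th))
    w.append(T(-.012*s-r*q-.002*s,.06+r*s-.002*q)+(.02,))
plan(w)
```

```text
[-0.07923866 -0.01212654  0.10056972] [-2.95795846 10.0365665 ] [ 0.47206848 -0.09664673  0.06394505] [-0.69736802 -0.08355598 -2.0073525 ] [ 0.01065746  0.33909438 -0.02556772]
185 **************::::::::::***:::::*********************************
186 **************:::::::::::::::::::********************************
187 **************::::***::::::::::::********************************
188 **************:::*************:::********************************
189 **************:::************:::*********************************
190 **************::::***********:::*********************************
191 **************::::**::::::::::::*********************************
192 **************::::::::::::::::::*********************************
193 **************::::::::::::::::::*********************************
194 *************:::::::::::::::::::*********************************
195 *************:..::::::::::::::::*********************************
196 *************:...:::::::::::::::*********************************
197 ************:......::::::::::..:*********************************
198 ********
[... 3829 characters left out ...]
........
253 ********:........................................................
254 *********::......................................................
1 -> [ 0.4764 -0.0966  0.072 ]
  [[[-0.13,0.0,-0.16],[0.0,-0.01,0.0]]]
1 -> [ 0.4829 -0.097   0.0808]
  [[[-0.16,0.0,-0.15],[0.0,0.0,0.0]]]
1 -> [ 0.4893 -0.0973  0.0875]
  [[[-0.15,0.0,-0.11],[0.0,0.0,0.0]]]
1 -> [ 0.4977 -0.0977  0.0946]
  [[[-0.19,0.0,-0.11],[0.0,0.0,0.0]]]
1 -> [ 0.506  -0.0982  0.0991]
  [[[-0.18,0.0,-0.06],[0.0,0.0,0.0]]]
1 -> [ 0.516  -0.0987  0.1029]
  [[[-0.21,0.0,-0.04],[0.0,0.0,0.0]]]
1 -> [ 0.5243 -0.0991  0.1049]
  [[[-0.17,0.0,-0.01],[0.0,0.0,0.0]]]
1 -> [ 0.5342 -0.0996  0.1061]
  [[[-0.2,0.0,0.01],[0.0,0.0,0.0]]]
```

Emit:
play_rows --series '[[0.15,[-0.13,0,-0.16],[0,0,0]],[0.15,[-0.16,0,-0.15],[0,0,0]],[0.15,[-0.15,0,-0.11],[0,0,0]],[0.15,[-0.19,0,-0.11],[0,0,0]],[0.15,[-0.18,0,-0.06],[0,0,0]],[0.15,[-0.17,0,-0.04],[0,0,0]],[0.15,[0,0,0],[0,0,0]]]'

```text
t: 17.12
tool_pos: [0.515, -0.0988, 0.1031]
tool_rot: [0.077, 2.966, -0.008]
contact_force: [0.0, -0.4, -1.6]
opening: 0.0203
grip_force: 88.8
```

```bash
cat >> h.py <<'E'
def wm(d,x,y,w,h,thr):
    g=d['color'][y:y+h,x:x+w].mean(2); print('\n'.join(str(j+y)+' '+''.join(' .:*#'[int(min(4,v//thr))] for v in r) for j,r in enumerate(g)))
E
python3 - <<'E'
from arc import *
print(instand(tip()),euler(),obs()['tool_pos'],obs()['contact_force'],obs()['wrist_torque'])
b=grab('side');wm(b,300,185,60,65,50)
for x in(-.006,0,.02): print(proj(b,st(x,-.012,.06)),proj(b,st(x,-.012,.16)))
E
```

```text
[-0.03621099 -0.01199097  0.13967464] [-2.95214401 10.01035236] [ 0.51502703 -0.09877259  0.10311052] [ 0.00512541 -0.3868368  -1.59092132] [ 0.02203524  0.19590819 -0.0251262 ]
185 ****::::::::::****::::**************************************
186 ****:::::::::::::::::::*************************************
187 ****:::::::::::::::::::*************************************
188 ****:::::::::::::::::::*************************************
189 ****::::::::::::::::::**************************************
190 ****::::::::::::::::::**************************************
191 ****::::::::::::::::::**************************************
192 ****::::::::::::::::::**************************************
193 ****::::::::::::::::::**************************************
194 ***:.:::::::::::::::::***********************************::*
195 ***:..::::::::::::::::***********************************:.:
196 ***:...:::::::::::::.:**********************************::..
197 **:......::::::::::..:**********************************::..
198 **:.................::**********************************:...
199 ***:....
[... 2985 characters left out ...]
.....................::......:::::::.:*****::............
246 ::......................:....:::...::::::*****::............
247 :::......................::::::....:.::::******::...........
248 ::::..................:...:::......::::::**:::::............
249 :::::...................:.::::::..::::...::::...............
(np.float64(333.5845484250968), np.float64(231.9020880650267)) (np.float64(339.1740527613073), np.float64(199.82956883229926))
(np.float64(335.6177303407899), np.float64(231.48660155801397)) (np.float64(341.32129224785365), np.float64(199.45063895536774))
(np.float64(342.3417748294888), np.float64(230.1125239429987)) (np.float64(348.4191121118588), np.float64(198.19806511607254))
```

Emit:
play_rows --series '[[0.15,[-0.12,0,0.0],[0,0,0]],[0.15,[-0.12,0,0.01],[0,0,0]],[0.15,[-0.12,0,0.02],[0,0,0]],[0.15,[-0.1,0,0.02],[0,0,0]],[0.15,[-0.08,0,0.01],[0,0,0]],[0.15,[-0.06,0,0.01],[0,0,0]],[0.15,[0,0,0],[0,0,0]]]'

```text
t: 18.05
tool_pos: [0.5445, -0.1003, 0.1044]
tool_rot: [0.077, 2.967, -0.008]
contact_force: [0.3, -0.5, -1.5]
opening: 0.0202
grip_force: 88.8
```

Run:
```python
from arc import *
print(instand(tip()),euler(),obs()['tool_pos'],obs()['contact_force'],obs()['wrist_torque'])
b=grab('side');wm(b,310,185,60,60,50)
```

```text
[-0.00667623 -0.01196842  0.1409122 ] [-2.96867598  9.97326187] [ 0.544501   -0.10025359  0.10443377] [ 0.33198808 -0.45963078 -1.53013094] [-0.00611334  0.20312879 -0.03992636]
185 :::::**:::::*****************************************:######
186 :::::::::::::***************************************:.:*####
187 :::::::::::::***************************************:..:*###
188 :::::::::::::***************************************:....:##
189 :::::::::::::***************************************:.....:*
190 ::::::::::::****************************************:......:
191 ::::::::::::***************************************:........
192 ::::::::::::***************************************:........
193 ::::::::::::***************************************:........
194 ::::::::::::***********************************::**:........
195 ::::::::::::***********************************:.:::.::.....
196 ::::::::::.:***********:**********************:...::*#*:....
197 ::::::::...:********:::::::*####**************:.....:*##*...
198 ...........:*******::....:::*####*************:......:*##:..
199 ........
[... 2277 characters left out ...]
:**::.........::::::::..::************************
235 ::****:*******::.........:.:::....:*************************
236 .::*******:****:.....::::...:......:************************
237 .:*******::::::::::::::.::::::......:***********************
238 ..::::::::.::.:.:::::::::::::::......:*******************:::
239 ..............::.:::::::::::::::.....:**************:::::::.
240 ...................::::::::::::::.....:*********::::::......
241 ..................:::::::::::::::......:****::::::..........
242 ....................::.::::::::::::.....:::::...............
243 .......................:::::::::.:::........................
244 ...............::........:.::::::::::.......................
```

Emit:
play_rows --series '[[0.15,[-0.07,0,0.01],[0,0,0]],[0.15,[-0.07,0,0.01],[0,0,0]],[0.15,[-0.07,0,0.01],[0,0,0]],[0.15,[-0.07,0,0.01],[0,0,0]],[0.15,[0,0,0],[0,0,0]],[0.15,[0,0,0],[0,0,0]]]'

```text
t: 18.85
tool_pos: [0.5584, -0.1009, 0.1048]
tool_rot: [0.077, 2.967, -0.007]
contact_force: [0.3, -1.0, -1.9]
opening: 0.0202
grip_force: 88.8
```

Run:
```python
from arc import *
print(instand(tip()),obs()['contact_force'],obs()['wrist_torque'])
b=grab('side');wm(b,310,185,75,60,50)
```

```text
[ 0.00725036 -0.01188581  0.1412324 ] [ 0.26539427 -0.95144983 -1.878375  ] [ 0.01261865  0.24792304 -0.00081403]
185 ::::::::::::*****************************************:*####################
186 :::::::::::::***************************************:.:*###################
187 :::::::::::::***************************************:..:*##################
188 :::::::::::::***************************************:....:*################
189 :::::::::::::***************************************:.....:*###############
190 ::::::::::::***************************************:.......:*##############
191 ::::::::::::***************************************:.........:*############
192 ::::::::::::***************************************:..........:*###########
193 ::::::::::::***************************************:............:##########
194 ::::::::::::***********************************::**:.............:*########
195 ::::::::::::***********************************:.:::.::...........:*#######
196 ::::::::::.:**:*******************************:...::*#*:...........:*######
197 ::::::::...:**********
[... 3113 characters left out ...]
::...:::::....:...:::::::::::::::::****************:::::::..
237 ..*****:::::::::::::::::::::::......::::::::.::**************:::::::.......
238 ...:::::::....:::::::::::::::::.......:::::*::***********:::::::...........
239 ..............::::::::::::::::::......:*************:::::::................
240 .................::::::::::::::::.....:*********:::::::....................
241 ...................:::::::::::::::.....:****::::::.........................
242 ....................:::::::::::::::.....:::::..............................
243 ...............:::.....:::::::::::::.......................................
244 ...............::....:::::::::::.:::.......................................
```

Emit:
play_rows --series '[[0.15,[0.3,0,-0.1],[0,0,0]],[0.15,[0.6,0,-0.1],[0,0,0]],[0.15,[0.6,0,-0.1],[0,0,0]],[0.15,[0.4,0,-0.1],[0,0,0]],[0.15,[0,0,0],[0,0,0]]]'

```text
t: 19.52
tool_pos: [0.4608, -0.0958, 0.108]
tool_rot: [0.078, 2.966, -0.008]
contact_force: [-0.4, -0.0, -1.3]
opening: 0.0202
grip_force: 88.9
```

Run:
```python
from arc import *
print(instand(tip()),obs()['contact_force'])
b=grab('side');a=grab('top')
wm(b,310,200,60,38,42); wm(a,283,100,60,55,25)
```

```text
[-0.09051977 -0.01200617  0.14452696] [-0.38253634 -0.00252511 -1.27947915]
200 ::::::::::***********#######******####********:::::::::*####
201 ::::::::::*************######******######*****::::::::::*###
202 :::::::::***************######******######**********:::::*##
203 :::::::::****************######******#############*:::::::*#
204 :::::::::*****************######*******###########*::::::::*
205 :::::::*********************####**################***:::::::
206 :::::************************#######################*:::::::
207 ************************##############**#############*::::::
208 ******************###############********############**:::::
209 *****************###########************##############***:::
210 ************:*****#####****#########*###################*:::
211 ***********:::********###################################*::
212 *******##**:..:*****#########################**##########***
213 ***********:...:**##############################****####*##*
214 #*#********:....*################################*#####**###
215 ##********::....*############################
[... 4320 characters left out ...]
******************:::::::::::::***********::::::::
145 *::*****************************:*******************::::::::
146 *::*************************************************::::::::
147 *::*************************************************::::::::
148 *::*************************************************::::::::
149 *::*************************************************::::::::
150 *::*************************************************:::::::*
151 *:**************************************************:::::::*
152 *:**************************************************:::::::*
153 *:**************************************************:::::::*
154 *:::::::::::::**************************************:::::::*
```

```bash
cat >> arc.py <<'E'
def tin(d,z,box=(296,95,42,55),thr=97):
    x,y,w,h=box; m=(d['color'][y:y+h,x:x+w].mean(2)>thr).astype('uint8')
    c=max(cv2.findContours(m,cv2.RETR_EXTERNAL,cv2.CHAIN_APPROX_NONE)[0],key=cv2.contourArea)
    (u,v),r=cv2.minEnclosingCircle(c); e=cv2.fitEllipse(c); return instand(onz(d,e[0][0]+x,e[0][1]+y,z)),(e[0][0]+x,e[0][1]+y),e[1],r
E
python3 - <<'E'
from arc import *
a=grab('top');t=tin(a,.087);print(t)
import arc
Y=t[0][1]
def T(x,z,pi): return (tip2tcp(st(x,Y,z),STY,pi),STY,pi)
plan([T(-.075,.085,5)+(.03,),T(t[0][0]-.05-.006,.082,5)+(.02,),T(.012,.082,5)+(.006,)])
E
```

```text
(array([ 0.0237812 , -0.00825666,  0.087     ]), (314.1003170013428, 123.19991493225098), (30.88161277770996, 32.140235900878906), 16.44654083251953)
2 -> [ 0.474  -0.0927  0.0603]
  [[[-0.03,0.04,0.5],[0.0,0.31,0.0]],[[-0.05,0.04,0.49],[-0.01,0.32,0.0]]]
3 -> [ 0.5164 -0.0949  0.0569]
  [[[-0.28,0.0,0.05],[0.0,0.0,0.0]],[[-0.28,0.0,0.04],[0.0,0.0,0.0]],[[-0.28,0.0,0.05],[0.0,0.0,0.0]]]
8 -> [ 0.5605 -0.0972  0.0573]
  [[[-0.11,0.0,0.01],[0.0,0.0,0.0]],[[-0.11,0.0,0.01],[0.0,0.0,0.0]],[[-0.11,0.0,0.01],[0.0,0.0,0.0]],[[-0.11,0.0,0.01],[0.0,0.0,0.0]],[[-0.11,0.0,0.01],[0.0,0.0,0.0]],[[-0.11,0.0,0.01],[0.0,0.0,0.0]],[[-0.11,0.0,0.0],[0.0,0.0,0.0]],[[-0.11,0.0,0.01],[0.0,0.0,0.0]]]
```

Emit:
play_rows --series '[[0.15,[-0.03,0.04,0.5],[0,0.31,0]],[0.15,[-0.05,0.04,0.49],[0,0.31,0]],[0.15,[0,0,0],[0,0,0]],[0.15,[-0.28,0,0.05],[0,0,0]],[0.15,[-0.28,0,0.05],[0,0,0]],[0.15,[-0.25,0,0.04],[0,0,0]],[0.15,[0,0,0],[0,0,0]]]'

```text
t: 20.55
tool_pos: [0.5152, -0.0949, 0.0572]
tool_rot: [0.079, 3.052, -0.005]
contact_force: [-0.4, -0.2, -2.4]
opening: 0.0204
grip_force: 88.8
```

Run:
```python
from arc import *
print(instand(tip()),euler(),obs()['contact_force'],obs()['tool_pos'])
Y=-.0083
b=grab('side');wm(b,300,205,60,38,42)
M=R.from_rotvec(obs()['tool_rot']).as_matrix()
print([np.round(proj(b,tip()+M[:,1]*k),1) for k in(-.032,.032)])
def T(x,z,pi): return (tip2tcp(st(x,Y,z),STY,pi),STY,pi)
plan([T(.012,.082,5)+(.006,)])
```

```text
[-0.03358298 -0.0081039   0.08224489] [-2.94976479  5.08604436] [-0.39621496 -0.21087787 -2.35849815] [ 0.51520791 -0.09489896  0.0571774 ]
205 ******:::::::::::********************#####**###############*
206 *****#****:::::***********************################******
207 ##*******************************###############************
208 ####************************###############*****************
209 #####*********#************############*********************
210 ##########************:*****#####**##########***************
211 ############*****#***:::********##################**********
212 ############*****###*:..:*****#######################******#
213 ##############****##*:...:**###########################**###
214 ################*****:....:#################################
215 #############*******::....*#################################
216 #######**************::..:##################################
217 **********************::.:##################################
218 ***********************::*##################################
219 ****************####****:*####################
[... 1155 characters left out ...]
:::::::::::::::::::::::::****
238 #############**:::::::.::**:::::::::::::::::::::::::*****###
239 ########***::::::::::::::*#**:::::::::::::::::::*****#**####
240 #####**:::......::::::::::****:::::::::::::::::::*#######***
241 #***:::.........:::::::::::*##**:::::::::::::::::**##***::::
242 :::.............::::::::::::*##**:::::::::::::::::::::::::::
[array([330.2, 233.8]), array([318.5, 219.2])]
8 -> [ 0.5605 -0.0971  0.0574]
  [[[-0.12,0.0,0.01],[0.0,0.0,0.0]],[[-0.11,0.0,0.01],[0.0,0.0,0.0]],[[-0.12,0.0,0.01],[0.0,0.0,0.0]],[[-0.11,0.0,0.01],[0.0,0.0,0.0]],[[-0.12,0.0,0.01],[0.0,0.0,0.0]],[[-0.11,0.0,0.01],[0.0,0.0,0.0]],[[-0.12,0.0,0.01],[0.0,0.0,0.0]],[[-0.11,0.0,0.0],[0.0,0.0,0.01]]]
```

Emit:
play_rows --series '[[0.15,[-0.12,0,0.01],[0,0,0]],[0.15,[-0.12,0,0.01],[0,0,0]],[0.15,[-0.12,0,0.01],[0,0,0]],[0.15,[-0.12,0,0.01],[0,0,0]],[0.15,[-0.12,0,0.01],[0,0,0]],[0.15,[-0.12,0,0.01],[0,0,0]],[0.15,[-0.12,0,0.01],[0,0,0]],[0.15,[-0.08,0,0],[0,0,0]]]'

```text
t: 21.6
tool_pos: [0.5606, -0.0971, 0.0568]
tool_rot: [0.079, 3.053, -0.004]
contact_force: [-0.2, -0.4, -2.0]
opening: 0.0201
grip_force: 88.8
```

Run:
```python
from arc import *
print(instand(tip()),euler(),obs()['contact_force'])
a=grab('top');print(tin(a,.087,(296,85,42,60)));wm(a,283,90,60,55,25)
```

```text
[ 0.01186523 -0.00794362  0.08170911] [-2.97048434  5.0071425 ] [-0.16769188 -0.40374839 -1.9766319 ]
(array([ 0.06237927, -0.00819284,  0.087     ]), (314.70263481140137, 110.84976005554199), (30.72661781311035, 31.96449851989746), 16.33222007751465)
90 *****::::::::::::::::::::::::::************#*###############
91 ******::::::::::::::::::::::::::::::::::::::::::********####
92 ********:::::::::::::::::::::::::::::::::::::::::::::::*####
93 *********:::::::::::::::::::::::::::::::::::::::::::::*#####
94 *******##******:***::**:::::::::::::::::::::::::::::::*#####
95 *****:####**************************:::*********:::*::*#####
96 ##**::####*****************###########*****************#####
97 ###*::####**************################***************#####
98 #***:*###*************####################*************#####
99 ****:*###************######################************#####
100 ****:*###***********########################************##**
101 ****:*###**********##########################***************
102 ****:*###*********############################**************
103 ****:*###
[... 2016 characters left out ...]
*::**::::********#############*:::::::::::::::::::
135 **:************************#############*:::::::::::::::::::
136 **:************************#############*::*********::::::::
137 **:************************#############*::*********::::::::
138 **:********************:.::**###########*::*********::::::::
139 **:*******************:.....:*##########*::*********::::::::
140 **:*******************:......:*#########*::*********::::::::
141 **:******************::......::**#######*::*********::::::::
142 *::****************::::.........::**####*::*********::::::::
143 *::**************::.::.............::***::**********::::::::
144 **:*************::..:::...............::::**********::::::::
```

The tin now lies flat on the upper step, with its centre at stand (62, -8) mm, label side up. I'll bring the spatula back out the way it came.

Run:
```python
from arc import *
Y=-.0083
y=rot(RSY,30).as_matrix()[:,1]; p=np.array([.4774,.2354,.0788])
def T(x,z,pi): return (tip2tcp(st(x,Y,z),STY,pi),STY,pi)
plan([T(-.06,.084,5)+(.03,),T(-.10,.17,10),(p-y*.17+[-.03,-.02,.10],15,20),(p-y*.17,RSY,30)])
```

```text
3 -> [ 0.4886 -0.0934  0.0592]
  [[[0.48,0.0,-0.06],[0.0,0.0,0.0]],[[0.48,0.0,-0.05],[0.0,0.0,0.0]],[[0.48,0.0,-0.06],[0.0,0.01,0.0]]]
2 -> [ 0.4514 -0.0914  0.1336]
  [[[0.31,0.0,-0.77],[0.0,-0.31,0.0]],[[0.27,0.0,-0.79],[0.0,-0.32,0.0]]]
4 -> [0.5232 0.0631 0.179 ]
  [[[-0.35,0.79,-0.17],[-0.15,-0.31,-0.54]],[[-0.42,0.77,-0.13],[-0.14,-0.31,-0.55]],[[-0.48,0.73,-0.1],[-0.15,-0.31,-0.54]],[[-0.54,0.69,-0.07],[-0.15,-0.31,-0.54]]]
3 -> [0.5533 0.0831 0.0791]
  [[[0.01,0.08,0.71],[-0.2,-0.41,-0.44]],[[0.05,0.06,0.7],[-0.2,-0.42,-0.43]],[[0.09,0.04,0.7],[-0.2,-0.41,-0.44]]]
```

Emit:
play_rows --series '[[0.15,[0.2,0,0],[0,0,0]],[0.15,[0.6,0,-0.06],[0,0,0]],[0.15,[0.64,0,-0.11],[0,0,0]],[0.15,[0.31,0,-0.77],[0,-0.31,0]],[0.15,[0.27,0,-0.79],[0,-0.32,0]],[0.15,[-0.35,0.79,-0.17],[-0.15,-0.31,-0.54]],[0.15,[-0.42,0.77,-0.13],[-0.14,-0.31,-0.55]],[0.15,[-0.48,0.73,-0.1],[-0.15,-0.31,-0.54]]]'

```text
t: 22.65
tool_pos: [0.5039, 0.0259, 0.1676]
tool_rot: [-0.262, 2.822, 0.047]
contact_force: [-0.1, 0.2, -1.3]
opening: 0.0198
grip_force: 88.8
```

Emit:
play_rows --series '[[0.15,[-0.54,0.69,-0.07],[-0.15,-0.31,-0.54]],[0.15,[0.01,0.08,0.71],[-0.2,-0.41,-0.44]],[0.15,[0.05,0.06,0.7],[-0.2,-0.42,-0.43]],[0.15,[0.09,0.04,0.65],[-0.2,-0.41,-0.44]],[0.15,[0,0,0],[0,0,0]],[0.15,[0,0,0],[0,0,0]]]'

```text
t: 23.4
tool_pos: [0.552, 0.0825, 0.0826]
tool_rot: [-0.601, 2.556, 0.159]
contact_force: [-0.1, 0.4, -0.7]
opening: 0.0198
grip_force: 88.9
```

Run:
```python
from arc import *
o=obs();print(o['t'],o['tool_pos'],euler())
a=grab('top');print(tin(a,.087,(296,85,42,60))[0])
y=rot(RSY,30).as_matrix()[:,1];n=-rot(RSY,30).as_matrix()[:,2]; p=np.array([.48874,.24012,.06063])+n*.0225
plan([(p-y*.17,RSY,30),(p-y*.05,RSY,30,.04),(p,RSY,30,.02)])
```

```text
23.4 [0.55196746 0.0825114  0.08263586] [26.51440914 30.04653068]
[ 0.06291853 -0.00783597  0.087     ]
1 -> [0.5547 0.083  0.0801]
  [[[0.0,-0.01,0.08],[-0.02,0.02,0.01]]]
3 -> [0.5012 0.1904 0.0801]
  [[[0.0,0.8,0.0],[0.0,0.0,0.0]],[[0.0,0.8,0.0],[0.0,0.0,0.0]],[[0.0,0.8,0.0],[0.0,0.0,0.0]]]
3 -> [0.4789 0.2352 0.0801]
  [[[0.0,0.33,0.0],[0.0,0.0,0.0]],[[0.0,0.34,0.0],[0.0,0.0,0.0]],[[0.0,0.33,0.0],[0.0,0.0,0.0]]]
```

Emit:
play_rows --series '[[0.15,[0,0,0.07],[0,0,0]],[0.15,[0,0.7,0],[0,0,0]],[0.15,[0,0.8,0],[0,0,0]],[0.15,[0,0.7,0],[0,0,0]],[0.15,[0,0.4,0],[0,0,0]],[0.15,[0,0,0],[0,0,0]]]'

```text
t: 24.2
tool_pos: [0.4949, 0.2012, 0.0791]
tool_rot: [-0.606, 2.555, 0.161]
contact_force: [-0.2, 0.6, -1.9]
opening: 0.0202
grip_force: 89.1
```

Run:
```python
from arc import *
o=obs();print(o['t'],o['tool_pos'],euler(),o['contact_force'])
y=rot(RSY,30).as_matrix()[:,1];n=-rot(RSY,30).as_matrix()[:,2]; p0=np.array([.48874,.24012,.06063]);p=p0+n*.0225
plan([(p,RSY,30,.01),(p0+n*.002,RSY,30,.007)])
```

```text
24.2 [0.49492484 0.20124004 0.07908594] [26.71789296 30.08422076] [-0.1540166   0.6398464  -1.88370009]
4 -> [0.4787 0.235  0.08  ]
  [[[-0.01,0.19,0.0],[0.0,0.0,0.01]],[[0.0,0.19,-0.01],[0.0,0.01,0.0]],[[-0.01,0.18,0.0],[0.0,0.0,0.01]],[[0.0,0.19,0.0],[0.0,0.0,0.0]]]
3 -> [0.4879 0.2396 0.0622]
  [[[0.0,0.0,0.14],[0.0,0.0,0.0]],[[0.0,0.0,0.13],[0.0,0.0,0.0]],[[0.0,0.0,0.14],[0.0,0.0,0.0]]]
```

Emit:
play_rows --series '[[0.15,[0,0.2,0],[0,0,0]],[0.15,[0,0.2,-0.01],[0,0,0]],[0.15,[-0.01,0.2,0],[0,0,0]],[0.15,[0,0.16,0],[0,0,0]],[0.15,[0,0,0],[0,0,0]],[0.15,[0,0,0],[0,0,0]]]'

```text
t: 24.95
tool_pos: [0.4782, 0.234, 0.0787]
tool_rot: [-0.603, 2.557, 0.16]
contact_force: [-0.0, 0.5, -1.5]
opening: 0.0201
grip_force: 89.0
```

Run:
```python
from arc import *
o=obs();print(o['t'],o['tool_pos'],euler(),o['contact_force'])
n=-rot(RSY,30).as_matrix()[:,2]; p0=np.array([.48874,.24012,.06063])
plan([(p0+n*.0225,RSY,30,.01),(p0+n*.003,RSY,30,.007)])
```

```text
24.95 [0.4782361  0.23398541 0.07865528] [26.55573562 29.99658183] [-0.02615753  0.46088779 -1.52589976]
1 -> [0.4785 0.2352 0.0803]
  [[[-0.03,0.02,-0.02],[-0.01,0.0,0.01]]]
3 -> [0.4872 0.2396 0.0634]
  [[[0.0,0.0,0.13],[0.0,0.0,0.0]],[[0.0,0.0,0.13],[0.0,0.0,0.0]],[[0.0,0.0,0.13],[0.0,0.0,0.0]]]
```

Emit:
play_rows --series '[[0.15,[-0.03,0.02,0],[0,0,0]],[0.15,[0,0,0.1],[0,0,0]],[0.15,[0,0,0.1],[0,0,0]],[0.15,[0,0,0.1],[0,0,0]],[0.15,[0,0,0.05],[0,0,0]],[0.15,[0,0,0],[0,0,0]]]'

```text
t: 25.7
tool_pos: [0.4868, 0.2394, 0.064]
tool_rot: [-0.603, 2.558, 0.16]
contact_force: [0.0, 0.5, -1.3]
opening: 0.0203
grip_force: 89.0
```

Run:
```python
from arc import *
o=obs();print(o['t'],o['tool_pos'],euler(),o['contact_force'],o['wrist_torque'])
n=-rot(RSY,30).as_matrix()[:,2]; p0=np.array([.48874,.24012,.06063])
plan([(p0,RSY,30,.01)])
```

```text
25.7 [0.48679276 0.23935153 0.0640263 ] [26.53909397 29.97498975] [ 0.03594678  0.46426315 -1.26804322] [-0.19863616  0.366927    0.00586632]
1 -> [0.4886 0.2402 0.0606]
  [[[0.0,0.0,0.08],[-0.01,0.0,0.0]]]
```

Emit:
play_rows --series '[[0.15,[0,0,0.04],[0,0,0]],[0.15,[0,0,0.04],[0,0,0]],[0.15,[0,0,0.02],[0,0,0]],[0.15,[0,0,0],[0,0,0]]]'

```text
t: 26.2
tool_pos: [0.4888, 0.2404, 0.0603]
tool_rot: [-0.603, 2.558, 0.16]
contact_force: [-11.0, -5.5, 7.9]
opening: 0.0202
grip_force: 91.0
```

Run:
```python
from arc import *
o=obs();print(o['t'],o['tool_pos'],euler(),o['contact_force'],o['wrist_torque'])
```

```text
26.2 [0.48878267 0.24035966 0.06028097] [26.57053648 29.9501394 ] [-10.9616787   -5.50619225   7.85703241] [-0.32543868  0.59178012 -0.0312718 ]
```

Emit:
play_rows --series '[[0.15,[0.02,0,-0.01],[0,0,0]],[0.15,[0,0,0],[0,0,0]],[0.45,[0,0,0],[0,0,0]],[0.45,[0,0,0],[0,0,0]],[0.45,[0,0,0],[0,0,0]]]' --force 30

```text
t: 26.82
tool_pos: [0.488, 0.2399, 0.0597]
tool_rot: [-0.603, 2.557, 0.16]
contact_force: [-0.5, 0.3, 0.7]
opening: 0.0384
grip_force: 0.0
```

Run:
```python
from arc import *
o=obs();print(o['t'],o['tool_pos'],o['opening'],o['contact_force'])
a=grab('top');b=grab('side')
c=np.hstack([cv2.resize(a['color'][140:220,150:230],(400,500),interpolation=cv2.INTER_CUBIC),cv2.resize(b['color'][120:200,190:270],(400,500),interpolation=cv2.INTER_CUBIC)])
cv2.imwrite('pics/c9.png',np.clip((c/255.)**.7*255,0,255).astype('uint8'))
p=np.array(o['tool_pos']);n=-rot(RSY,30).as_matrix()[:,2]
q=p+n*.09; B=np.array([.6147,-.2579])
plan([(q,RSY,30),(rs(-.13,-.15,.22),RSY,30),([B[0],B[1],.25],12,0),([B[0],B[1],.056],12,0)])
```

```text
26.825 [0.48797144 0.2399074  0.05968997] 0.03844619596898585 [-0.46089296  0.31539197  0.68722411]
2 -> [0.4477 0.2199 0.1377]
  [[[0.0,0.0,-0.9],[0.0,0.0,0.0]],[[0.0,0.0,-0.9],[-0.01,0.0,0.0]]]
5 -> [0.4386 0.0482 0.2197]
  [[[0.13,-0.6,-0.45],[0.0,0.0,0.0]],[[0.13,-0.6,-0.46],[0.0,0.0,0.0]],[[0.13,-0.59,-0.45],[0.0,0.0,0.0]],[[0.13,-0.6,-0.46],[0.0,0.0,0.0]],[[0.13,-0.6,-0.45],[0.0,0.0,0.0]]]
8 -> [ 0.6146 -0.2581  0.2502]
  [[[-0.08,-0.88,-0.04],[0.06,0.47,0.22]],[[-0.11,-0.88,-0.04],[0.06,0.46,0.22]],[[-0.13,-0.88,-0.04],[0.06,0.47,0.23]],[[-0.16,-0.87,-0.04],[0.06,0.46,0.22]],[[-0.18,-0.86,-0.04],[0.06,0.47,0.22]],[[-0.2,-0.86,-0.05],[0.06,0.47,0.22]],[[-0.23,-0.86,-0.06],[0.06,0.46,0.22]],[[-0.25,-0.85,-0.07],[0.06,0.47,0.22]]]
5 -> [ 0.6145 -0.2577  0.0562]
  [[[0.0,0.0,0.78],[0.0,0.0,0.0]],[[0.0,0.0,0.77],[0.0,0.0,0.0]],[[0.0,0.0,0.78],[0.0,0.0,0.0]],[[0.0,0.0,0.78],[0.0,0.0,0.0]],[[0.0,0.01,0.77],[0.0,0.0,0.0]]]
```

View pics/c9.png

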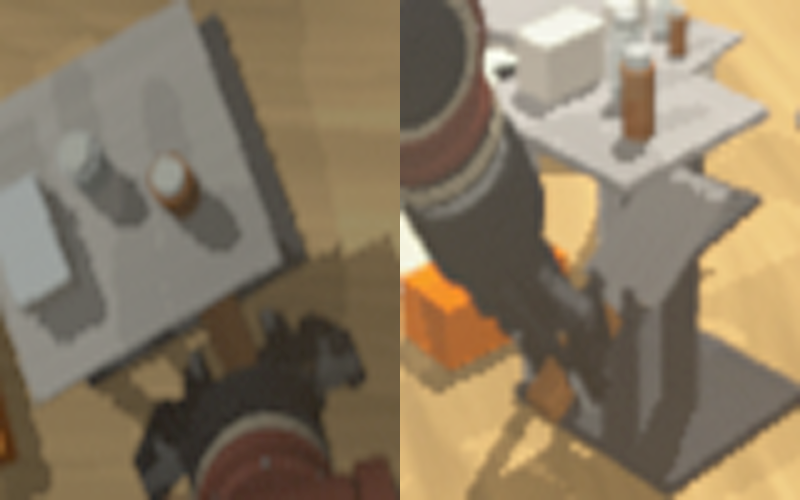

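The spatula lies seated in the yoke (crop (640,330)), blade on the bar, with the fingers open either side of the handle. I'll retreat and go to the carton.

Emit:
play_rows --series '[[0.5,[0,0,-0.3],[0,0,0]],[0.5,[0,0,-0.7],[0,0,0]],[0.5,[0,0,-0.8],[0,0,0]],[0.5,[0.13,-0.6,-0.45],[0,0,0]],[0.5,[0.13,-0.6,-0.45],[0,0,0]],[0.5,[0.13,-0.6,-0.45],[0,0,0]],[0.5,[0.13,-0.6,-0.45],[0,0,0]],[0.5,[0.13,-0.6,-0.45],[0,0,0]]]'

```text
t: 27.92
tool_pos: [0.4389, 0.0471, 0.2198]
tool_rot: [-0.603, 2.556, 0.159]
contact_force: [-0.1, -0.9, -1.4]
opening: 0.0425
grip_force: 0.0
```

Emit:
play_rows --series '[[0.75,[-0.08,-0.88,-0.04],[0.06,0.47,0.22]],[0.75,[-0.11,-0.88,-0.04],[0.06,0.46,0.22]],[0.75,[-0.13,-0.88,-0.04],[0.06,0.47,0.23]],[0.75,[-0.16,-0.87,-0.04],[0.06,0.46,0.22]],[0.75,[-0.18,-0.86,-0.04],[0.06,0.47,0.22]],[0.75,[-0.2,-0.86,-0.05],[0.06,0.47,0.22]],[0.75,[-0.23,-0.86,-0.06],[0.06,0.46,0.22]],[0.75,[-0.25,-0.85,-0.07],[0.06,0.47,0.22]]]'

```text
t: 28.92
tool_pos: [0.6158, -0.2596, 0.2499]
tool_rot: [0.327, -3.123, 0.003]
contact_force: [-0.5, -0.2, 0.4]
opening: 0.0642
grip_force: 0.0
```

Emit:
play_rows --series '[[0.75,[0,0,0],[0,0,0]],[0.75,[0,0,0],[0,0,0]]]'

```text
t: 29.18
tool_pos: [0.6147, -0.258, 0.2494]
tool_rot: [0.329, -3.124, 0.001]
contact_force: [0.3, 0.2, -0.6]
opening: 0.0642
grip_force: 0.0
```

Run:
```python
from arc import *
o=obs();print(o['t'],o['tool_pos'],euler(),o['opening'])
a=grab('top');b=grab('side')
def hm(d,x,y,w,h):
    hsv=cv2.cvtColor(d['color'][y:y+h,x:x+w],cv2.COLOR_BGR2HSV);return (hsv[...,0]<=16)&(hsv[...,1]>140)&(hsv[...,2]<115)
for n,d,box in(('top0',a,(182,185,33,25)),('side0',b,(216,165,25,25))):
    d0={'color':cv2.imread('pics/%s.png'%n)}
    m0,m1=hm(d0,*box),hm(d,*box);print(n,m0.sum(),m1.sum(),(m0^m1).sum())
print(tin(a,.087,(296,85,42,60))[0])
# box: where is it (orange band in side)
hsv=cv2.cvtColor(b['color'],cv2.COLOR_BGR2HSV);m=((hsv[...,0]<14)&(hsv[...,1]>170)&(hsv[...,2]>120)).astype('uint8')[250:310,310:390]
ys,xs=np.nonzero(m);print('band',xs.min()+310,xs.max()+310,ys.min()+250,ys.max()+250)
x,y=.6147,-.2579
print([np.round(proj(b,W(np.array([x,y,0]),12,i*.025,j*.025,.04)),1) for i in(-1,1) for j in(-1,1)])
plan([([x,y,.056],12,0)])
```

```text
29.175 [ 0.61468589 -0.25795512  0.24935958] [12.01173984 -0.01203648] 0.06423786743796799
top0 146 135 13
side0 163 83 84
[ 0.06338797 -0.00810159  0.087     ]
band 328 359 281 303
[array([344.4, 295.8]), array([328.4, 281.4]), array([360.4, 286.5]), array([344.2, 272.9])]
5 -> [ 0.6147 -0.2581  0.0558]
  [[[0.0,0.0,0.78],[0.0,0.0,0.0]],[[0.0,0.0,0.77],[0.0,0.0,0.0]],[[0.0,0.0,0.78],[-0.01,0.0,0.0]],[[0.0,0.0,0.78],[0.0,0.0,0.0]],[[0.0,-0.01,0.78],[0.0,0.0,0.0]]]
```

Emit:
play_rows --series '[[0.75,[0,0,0.78],[0,0,0]],[0.75,[0,0,0.8],[0,0,0]],[0.75,[0,0,0.8],[0,0,0]],[0.75,[0,0,0.8],[0,0,0]],[0.75,[0,0,0.65],[0,0,0]],[0.75,[0,0,0],[0,0,0]]]'

```text
t: 30.02
tool_pos: [0.6124, -0.2566, 0.0557]
tool_rot: [0.329, -3.12, -0.003]
contact_force: [0.1, 0.8, -0.2]
opening: 0.0638
grip_force: 0.0
```

Emit:
play_rows --series '[[0.4,[0,0,0],[0,0,0]],[0.4,[0,0,0],[0,0,0]],[0.4,[0,0,0],[0,0,0]],[0.4,[0,0,0],[0,0,0]]]' --force 30

```text
t: 30.52
tool_pos: [0.616, -0.259, 0.0604]
tool_rot: [-0.328, 3.122, -0.005]
contact_force: [-0.2, 0.1, 4.1]
opening: 0.0498
grip_force: 34.0
```

Run:
```python
from arc import *
o=obs();print(o['t'],o['tool_pos'],euler(),o['opening'],o['contact_force'])
p=np.array(o['tool_pos']);c=st(-.040,-.008,0);print(c)
plan([(p+[0,0,.16],12,0,.03),([c[0],c[1],p[2]+.16],STY,0,.03),([c[0],c[1],p[2]+.060+.006],STY,0,.03)])
b=grab('side');d0=cv2.imread('pics/side0.png')
for im in(d0,b['color']):
    hsv=cv2.cvtColor(im[160:192,210:245],cv2.COLOR_BGR2HSV);m=(hsv[...,0]<=16)&(hsv[...,1]>140)&(hsv[...,2]<115)
    print('\n'.join(''.join('#' if v else '.' for v in r) for r in m));print()
```

```text
30.525 [ 0.61595916 -0.25902161  0.0604045 ] [12.00329491  0.12097045] 0.04976380048643997 [-0.23761728  0.08716042  4.14804941]
[ 0.64363613 -0.1013956   0.        ]
6 -> [ 0.6158 -0.2593  0.2204]
  [[[0.0,0.0,-0.53],[0.0,0.0,0.0]],[[0.0,0.0,-0.54],[-0.01,0.01,0.0]],[[0.0,0.0,-0.53],[0.0,0.0,0.0]],[[0.0,-0.01,-0.53],[-0.01,0.0,0.0]],[[0.0,0.0,-0.54],[0.0,0.0,0.0]],[[0.0,0.0,-0.53],[0.0,0.01,0.0]]]
6 -> [ 0.6437 -0.1013  0.2203]
  [[[-0.2,0.5,0.0],[0.0,0.0,0.31]],[[-0.18,0.5,0.0],[0.0,0.0,0.32]],[[-0.15,0.51,0.0],[0.0,0.0,0.31]],[[-0.14,0.52,0.0],[0.0,0.0,0.31]],[[-0.11,0.52,0.0],[0.0,0.0,0.31]],[[-0.09,0.53,0.0],[0.0,0.0,0.32]]]
4 -> [ 0.6437 -0.1013  0.1263]
  [[[0.0,0.0,0.47],[0.0,0.0,0.0]],[[0.0,0.0,0.47],[0.0,0.0,0.0]],[[0.0,0.0,0.47],[0.0,0.0,0.0]],[[0.0,0.0,0.47],[0.0,0.0,0.0]]]
...................................
...................................
...................................
...............#...................
..............#....................
...................................
...............#...................
.................##................
...............
[... 1301 characters left out ...]
....#...........
...................................
...................................
.....................#.............
....................#..............
...................#...............
..................#................
...................................
...................................
...................................
...............#...................
......#.......#....................
......##...........................
.......##..........................
.........#..#......................
...........#.......................
...................................
...................................
...................................
...................................
```

Emit:
play_rows --series '[[0.4,[0,0,-0.3],[0,0,0]],[0.4,[0,0,-0.5],[0,0,0]],[0.4,[0,0,-0.6],[0,0,0]],[0.4,[0,0,-0.6],[0,0,0]],[0.4,[0,0,-0.6],[0,0,0]],[0.4,[0,0,-0.6],[0,0,0]],[0.4,[-0.2,0.5,0],[0,0,0.31]],[0.4,[-0.18,0.5,0],[0,0,0.32]]]'

```text
t: 31.58
tool_pos: [0.6244, -0.2054, 0.2195]
tool_rot: [-0.187, 3.134, -0.003]
contact_force: [0.1, 0.5, -2.1]
opening: 0.0499
grip_force: 33.4
```

Emit:
play_rows --series '[[0.4,[-0.15,0.51,0],[0,0,0.31]],[0.4,[-0.14,0.52,0],[0,0,0.31]],[0.4,[-0.11,0.52,0],[0,0,0.31]],[0.4,[-0.09,0.53,0],[0,0,0.32]],[0.4,[0,0,0.4],[0,0,0]],[0.4,[0,0,0.5],[0,0,0]],[0.4,[0,0,0.4],[0,0,0]],[0.4,[0,0,0],[0,0,0]]]'

```text
t: 32.58
tool_pos: [0.641, -0.1007, 0.1499]
tool_rot: [-0.084, -3.135, 0.001]
contact_force: [-1.1, -0.2, -1.1]
opening: 0.0494
grip_force: 33.4
```

Run:
```python
from arc import *
o=obs();print(o['t'],o['tool_pos'],euler(),o['opening'],o['contact_force'])
c=st(-.040,-.008,0)
plan([([c[0],c[1],.1204+.004],STY,0,.02)])
```

```text
32.575 [ 0.6409568  -0.10065635  0.14985878] [-3.0705006  -0.28872329] 0.04939018658587269 [-1.07136472 -0.17228054 -1.0777216 ]
2 -> [ 0.6438 -0.1013  0.1243]
  [[[-0.03,-0.01,0.25],[0.0,-0.02,0.0]],[[-0.03,0.0,0.26],[0.0,-0.02,-0.01]]]
```

Emit:
play_rows --series '[[0.4,[-0.02,0,0.22],[0,0,0]],[0.4,[-0.02,0,0.2],[0,0,0]],[0.4,[0,0,0.06],[0,0,0]],[0.4,[0,0,0],[0,0,0]],[0.4,[0,0,0],[0,0,0]]]'

```text
t: 33.2
tool_pos: [0.6453, -0.1006, 0.1299]
tool_rot: [0.083, 3.139, -0.003]
contact_force: [-0.8, 0.1, -1.1]
opening: 0.0496
grip_force: 33.5
```

Run:
```python
from arc import *
o=obs();print(o['t'],o['tool_pos'],euler(),o['contact_force'],instand(o['tool_pos']))
```

```text
33.2 [ 0.64525762 -0.10063311  0.1298581 ] [-3.03135057  0.08781462] [-0.7916563   0.10371159 -1.09904361] [-0.03842064 -0.00715369  0.1298581 ]
```

Emit:
play_rows --series '[[0.4,[0,0,0.1],[0,0,0]],[0.4,[0,0,0.04],[0,0,0]],[0.4,[0,0,0],[0,0,0]],[0.4,[0,0,0],[0,0,0]]]'

```text
t: 33.7
tool_pos: [0.645, -0.1006, 0.1224]
tool_rot: [0.083, 3.14, -0.002]
contact_force: [-0.4, 0.1, -1.1]
opening: 0.0499
grip_force: 33.5
```

Emit:
play_rows --series '[[0.4,[0,0,0.02],[0,0,0]],[0.4,[0,0,0],[0,0,0]]]'

```text
t: 33.95
tool_pos: [0.6449, -0.1006, 0.1213]
tool_rot: [0.083, 3.14, -0.002]
contact_force: [0.3, 0.6, -1.8]
opening: 0.0496
grip_force: 33.5
```

Emit:
play_rows --series '[[0.4,[0,0,0.02],[0,0,0]],[0.4,[0,0,0],[0,0,0]]]'

```text
t: 34.2
tool_pos: [0.6451, -0.1006, 0.1204]
tool_rot: [0.083, 3.14, -0.003]
contact_force: [0.5, -0.5, -0.9]
opening: 0.0496
grip_force: 33.5
```

Emit:
play_rows --series '[[0.4,[0,0,0.02],[0,0,0]],[0.4,[0,0,0],[0,0,0]]]'

```text
t: 34.45
tool_pos: [0.6453, -0.1006, 0.1204]
tool_rot: [0.083, 3.139, -0.003]
contact_force: [-1.4, 1.6, 4.3]
opening: 0.05
grip_force: 34.1
```

Contact with the step registers at the expected height, so I'll release and retreat upward.

Emit:
play_rows --series '[[0.75,[0,0,0],[0,0,0]],[0.75,[0,0,0],[0,0,0]],[0.75,[0,0,0],[0,0,0]],[0.75,[0,0,-0.3],[0,0,0]],[0.75,[0,0,-0.6],[0,0,0]],[0.75,[0,0,-0.8],[0,0,0]],[0.75,[0,0,-0.8],[0,0,0]],[0.75,[0,0,-0.6],[0,0,0]]]'

```text
t: 35.45
tool_pos: [0.6455, -0.1005, 0.2782]
tool_rot: [0.083, 3.136, -0.004]
contact_force: [0.2, 0.1, -0.3]
opening: 0.064
grip_force: 0.0
```

Emit:
play_rows --series '[[0.75,[0.8,0,-0.2],[0,0,0]],[0.75,[0.8,0,-0.2],[0,0,0]],[0.75,[0.8,0,0],[0,0,0]],[0.75,[0.5,0,0],[0,0,0]],[0.75,[0,0,0],[0,0,0]],[0.75,[0,0,0],[0,0,0]]]'

```text
t: 36.2
tool_pos: [0.5007, -0.0928, 0.2951]
tool_rot: [0.083, 3.138, -0.003]
contact_force: [-0.1, 0.3, -0.4]
opening: 0.0638
grip_force: 0.0
```

Run:
```python
from arc import *
o=obs();print(o['t'],o['tool_pos'],o['contact_force'])
a=grab('top');b=grab('side')
c=np.hstack([cv2.resize(a['color'][80:220,130:350],(440,560//2)),cv2.resize(b['color'][150:270,230:410],(360,280))])
c2=cv2.resize(b['color'][105:285,150:410],(400,277));e=cv2.resize(a['color'][75:175,260:360],(400,277))
c=np.vstack([c,np.hstack([c2,e])])
cv2.imwrite('pics/fin.png',np.clip((c/255.)**.75*255,0,255).astype('uint8'))
```

```text
36.2 [ 0.50071227 -0.09278065  0.29506301] [-0.14817311  0.34610632 -0.36580802]
```

View pics/fin.png

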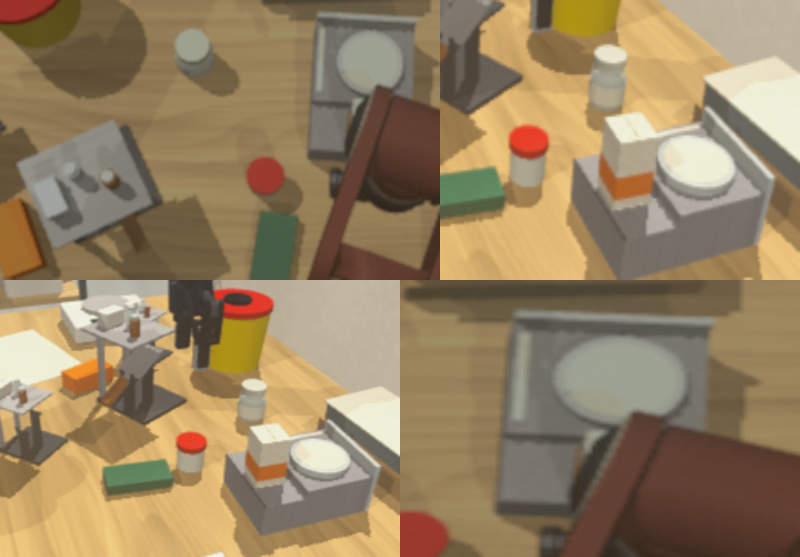

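The carton stands upright on the lower step and the tin lies flat, underside up, on the upper step. The spatula is in its rest and the other things are undisturbed. I'll hand the job in.

```bash
python3 -c "
from station import ctrl
print(ctrl.finish_job())"
```

```text
the job is handed in; nothing more can be done
None
```

I handed the job in at about 36 s: the tin lies flat, underside up, wholly on the upper step, the spatula is in its rest, and the carton stands upright on the lower step. No verdict came back.

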